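# Couple the telescopic pull bar to a crate dolly and draw it out for towing

### The job

Get the loaded dolly ready to tow: lay the eye of the short telescopic pull bar fully down over the dolly's hitch pin while the bar is still closed up. Then press the release button in the bar's collar and, with it pressed, pull the bar out past its first stop to the second, fully extended, and let the button spring back out so that the bar is locked. Finish while holding the bar by the rubber grip at its rear, lifted clear of the floor with the eye still down on the pin, and do not knock over or shift the stock standing around.

Things in the scene. Friction and masses are not known exactly. Their poses are not given: they have to be found in the camera images.
- dolly: Braked crate dolly, fixed: 400 long, 300 wide, blue steel frame on castors, plywood deck with its top 132 above the floor, loaded with a blue crate, rim 233 above the floor. Origin on the floor under the middle of the deck; x runs lengthwise. The hitch sticks out of the end facing its -x (deck ends at x -200).
- pin_foot (a point): Foot of the upright steel hitch pin, on its axis, at the tongue's top face, 95 above the floor, at x -260 of the dolly. Pin 14 across, 40 tall, the last 10 tapering to 7. Flat tongue 50 wide, reaching 25 beyond the pin axis; the deck's end is 60 behind the axis. Axes as the dolly's.
- bar: Outer part of the loose telescopic pull bar (about 0.5 kg, 352 long closed). Origin on its centre line at the button; x towards the eye, y out of the button's side, z up as it lies (centre line 17 above the floor). Black collar 34x34, x -30 to 30; aluminium tube 28x28, x -125 to -30; ribbed rubber grip 34x34, x -245 to -125. Closed, the centre of gravity is about 40 behind the origin.
- eye (a point): Centre of the flat steel eye on the front end of the steel rod (18x18) that slides out of the collar: 44 outside, bore 24, 10 thick, bore along the bar's z, on the centre line. 85 ahead of the bar's origin when closed, farther by the value of joint rod. With the rear of the bar on the floor the eye tilts and swivels freely on the pin.
- button_face (a point): Middle of the outer face of the release button, a round steel button 18 in diameter on the collar's +y side, at x = 0 on the centre line, standing 7 mm proud of the collar (collar plus button 41 wide) when out, flush when pressed.
- grip (a point): Middle of the rubber grip, on the centre line, 185 mm behind the bar's origin (away from the eye).
- rod (a joint): How far the rod with the eye is drawn out, m: 0 closed, first stop 0.06, second stop 0.12 (end of travel). A spring catch holds it at each (1.5 mm of play) unless the button is pressed; with the button held in it slides past the first stop, dragging 3 N. A button let go in between stays in until the next stop, where it springs out and locks.
- button (a joint): How far the button is pressed in, m: 0 out, 0.007 fully in; the catch is free above 0.006. Its spring pushes back with 3 N at first, 7 N fully in. Squeezing the collar between two fingers, one on the button, presses it.
- parts_bin: Bystander: open blue parts bin with screws, 150 x 100 x 75 high, origin at its underside.
- tape_roll: Bystander: roll of tape lying flat, 110 across, 48 high, origin at its underside.
- cartridge: Bystander: sealant cartridge standing upright, 50 across, 226 high, origin at its underside.

How it is judged:
On the way, in this order (a step that is already met when the one before it is completed fails the run):
1. the eye is down over the hitch pin with the bar still closed up (horizontal distance between eye and pin_foot below 0.009 m and z of eye in the frame of pin_foot below 0.02 m and value of joint rod below 0.012 m), for 0.2 s.
2. the bar is drawn out to its second stop with the eye on the pin (value of joint rod above 0.115 m and horizontal distance between eye and pin_foot below 0.009 m), for 0.1 s.
At the end, for the whole second after the job is handed in: Eye over the pin (within 9 mm of its axis, under 20 mm above the tongue), rod out over 115 mm, button out (in by less than 2.5 mm), gripper holding the bar still within 70 mm of the middle of its rubber grip, that middle over 32 mm up and the bar off the floor (all of step 2 and z of eye in the frame of pin_foot below 0.02 m and value of joint button below 0.0025 m and distance between the grasp point and grip below 0.07 m and contact force between the fingers and bar above 2 N and height (world z) of grip above 0.032 m and contact force between bar and table below 0.2 N and linear speed of bar below 0.03 m/s); the arm keeps its last pose, push and grip.
It fails at once if a bystander is knocked or shifted more than 30 mm (distance of any of parts_bin, tape_roll, cartridge from where it was at the start of the episode above 0.03 m or angle between cartridge's own z axis and vertical above 0.5 rad).
It also fails if it takes over 51 s, if anything falls off the work surface, if the arm or the gripper's body presses on something with over 40 N, if the wrist force passes 120 N, or if a joint passes its speed limit or range.

### The arm

A 6-joint arm with a two-finger parallel gripper is mounted at the origin on the work surface. World frame = base frame: x ahead of the robot, y to its left, z up, the work surface at z = 0. Lengths are in m, angles in rad, forces in N, time in s.
With the tool pointing down it reaches from about 0.3 to 0.875 m from the base axis. Payload 6.4 kg.
Tool frame: the origin (TCP) lies midway between the tips of the shut fingers; the grasp point (between the pads) lies 19 mm behind it; z points along the fingers, y is the direction in which the jaws open and shut (so a half turn about z gives the same grasp; the last joint's range is limited). The gripper opens to 85 mm and grips with 20 to 120 N. Pads are 22 mm wide; open, the fingers measure 114 mm over their backs; the gripper's body (76 mm by 85 mm) begins 54 mm behind the grasp point. The pads swing forward as they close: fully open they stand 13 mm farther back than shut.
Start: joints at [1.056, 0.181, 1.607, -0, 1.354, -0.206], TCP at [0.175, 0.548, 0.231] pointing down, gripper open.
Joint ranges: [-2.99, 2.99], [-0.89, 2.07], [0.3, 2.58], [-1.14, 4.28], [0, 2.63], [-3.12, 3.12]. Speed limits (rad/s): [2.57, 2.57, 3.01, 3.14, 3.14, 3.14].

### API

Orientations are given as a unit quaternion [w, x, y, z].
In Python, from bench import get_obs, camera, hand_in gives the robot as it stands.
- The arm moves only by the tool drive_tool, never from a script. Its argument "deltas" is a list of rows, each a list of 2 entries, a list of its own where there are three numbers: the shift along the world's x, y, z in m, then the turn about the world's z in rad. A call has 1 to 10 rows; each row shifts and turns the pose as measured when the row begins; what a row does not reach is not made up. A row lasts 1/10 s, in which the tool goes at most 50 mm and 8.59 degrees, less where a joint would pass 70% of its speed; a pose out of reach is approached as far as the arm can. A call is refused whole if a number of a shift passes 0.05 or a number of a turn 0.15, either way. A call with a gripper value outside its range is refused whole. "gripper" is the opening, from 0 (shut) to 1 (fully open), set as the call begins (left out, the last holds). The fingers move at their own pace and stop on an object; the grip force is fixed at half the most. Time passes only in rows, so rows that do not move let the fingers close. It gives the time, the measured TCP pose, the force and the opening at its end, in the units of the state.
- get_obs(): the state, without advancing time (a new reading comes with each control period).
- camera(name): name is "scene" or "side" or "wrist"; returns a dict with "frame" (480x640x3 uint8, red, green, blue), "fx", "fy", "cx", "cy" (pixels), "eye" and "attitude" of the camera in the world. Camera axes: x right, y down, z forward; pixel columns grow to the right and rows downward; lengths in m; the calibration is good to about 2 mm. A picture is of the moment at which its call begins. There is no depth.
- hand_in(): hands the job in, once; it reports no verdict.
The state is a dict: "time_s": time; "q": joint angles; "dq": joint speeds; "joint_efforts": joint torques, N m; "eef_pos": TCP position; "eef_rot": TCP orientation; "wrist_force": force on the tool from outside, world axes, zero at the start; "torque": the same for the moment, N m; "opening": opening from 0.0 (shut) to 1.0 (fully open).
Only numpy, scipy, OpenCV 4.12 (cv2) and the standard library are available. Lean on these libraries where they do the work, as an engineer would, in place of code of your own. Each camera call takes 0.05 s, during which the arm holds its last target.

## Working session

There is one attempt and no reset: what is moved stays moved. The work goes in short steps, Python scripts to look and compute and a tool call to move; the robot and the scene stay as the last step left them, time stands still between calls to the robot, and variables do not carry over. Pictures are saved under pics/ and viewed, and the job is handed in when it is done.

Besides the shell and the picture viewer there is one more tool, called after ">>>" in YAML: its name, and indented under it one key for each argument. drive_tool: Moves the arm, as the interface text tells. Its arguments: {"type":"object","properties":{"deltas":{"type":"array","items":{"type":"array"}},"gripper":{"type":"number"}},"required":["deltas"]}

```bash
mkdir -p pics; ls; python3 - <<'E'
from bench import get_obs,camera
import cv2
for n in ["scene","side","wrist"]:
    c=camera(n); cv2.imwrite(f"pics/{n}0.png",c["frame"][:,:,::-1]); print(n,c["fx"],c["fy"],c["cx"],c["cy"],c["eye"],c["attitude"])
print(get_obs())
E
```

```text
pics
scene 585.7087268302731 585.7087268302731 316.6645504179997 248.17635732107902 [1.33120135 0.25044538 1.32410173] [-0.16202671  0.57030381  0.7744935  -0.22059178]
side 536.7495932219721 536.7495932219721 321.2229488537649 244.958513080847 [-0.27144439 -0.59522783  1.23495766] [-0.32934735  0.81981478 -0.4332152   0.17820953]
wrist 356.0352468260914 356.0352468260914 317.7524527206077 242.0128014599671 [0.10683053 0.56879336 0.37195686] [0.11255334 0.79958271 0.58419357 0.08195798]
{'time_s': 0.15, 'q': array([ 1.05569102e+00,  1.81406355e-01,  1.60776742e+00,  9.93468522e-06,
        1.35377280e+00, -2.06296983e-01]), 'dq': array([ 0.00037266, -0.00284656, -0.00597616,  0.00047294, -0.00030641,
       -0.00071032]), 'joint_efforts': array([ 8.40107459e-04, -4.45260286e+01, -3.51689780e+01, -4.61406908e-04,
        5.92504904e-03, -5.82033613e-05]), 'eef_pos': array([0.17452758, 0.54744137, 0.23057614]), 'eef_rot': array([-2.43457483e-04,  1.53792404e-01,  9.88102949e-01, -6.31684980e-04]), 'wrist_force': array([ 0.869373  , -0.1326134 ,  0.98501274]), 'torque': array([-0.01311152, -0.0143415 ,  0.07245724]), 'opening': 0.9990397336604587}
```

View pics/scene0.png

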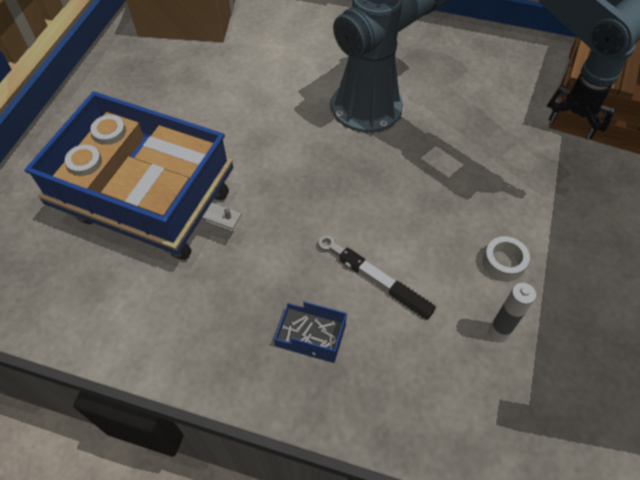

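View pics/side0.png

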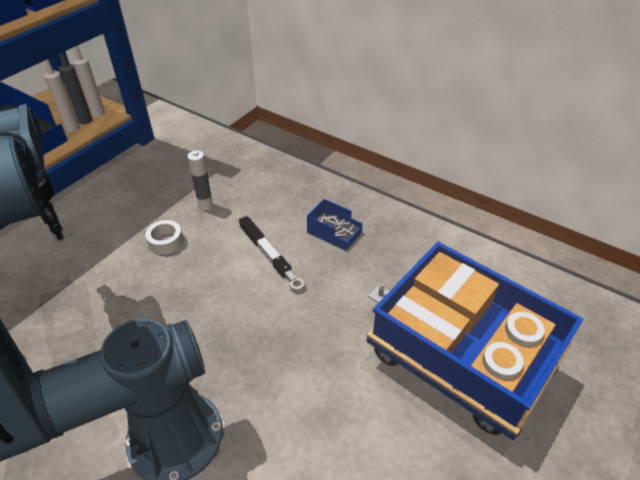

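View pics/wrist0.png

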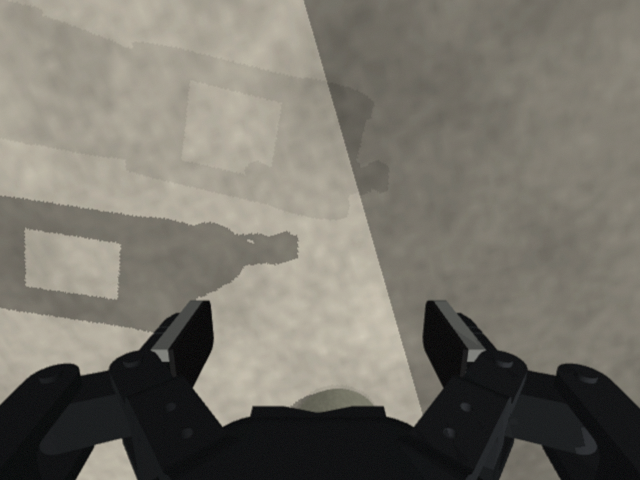

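The scene camera shows the bar with its eye near (326,243) and the grip end near (433,310). The pin is near (228,212), the bin at (311,330), the tape at (508,257) and the cartridge at (515,308). I'll zoom in to measure these.

```bash
cat > h.py <<'E'
import numpy as np, cv2
from scipy.spatial.transform import Rotation as R
from bench import get_obs,camera
def rot(q): return R.from_quat([q[1],q[2],q[3],q[0]])
def topt(c,u,v,z):
    d=rot(c["attitude"]).apply([(u-c["cx"])/c["fx"],(v-c["cy"])/c["fy"],1]); e=np.array(c["eye"])
    return e+d*(z-e[2])/d[2]
def proj(c,p):
    q=rot(c["attitude"]).inv().apply(np.array(p)-c["eye"]); return np.array([c["fx"]*q[0]/q[2]+c["cx"],c["fy"]*q[1]/q[2]+c["cy"]])
def crop(name,u0,v0,w,h,s,fn):
    c=camera(name); f=c["frame"][v0:v0+h,u0:u0+w,::-1]; cv2.imwrite("pics/"+fn,cv2.resize(f,None,fx=s,fy=s,interpolation=cv2.INTER_CUBIC)); return c
E
python3 - <<'E'
from h import *
c=crop("scene",310,225,133,100,6,"s_bar.png")
c=crop("scene",180,170,80,100,6,"s_pin.png")
d=crop("side",230,205,90,100,6,"d_bar.png")
d=crop("side",350,270,80,80,6,"d_pin.png")
for u,v,z in [(326,243,.017),(433,310,.017),(228,210,.135),(311,330,.075),(508,257,.048),(525,292,.226)]: print(topt(c,u,v,z))
E
```

```text
[0.53584522 0.02800002 0.017     ]
[0.64454839 0.33614766 0.017     ]
[ 0.58699868 -0.21290335  0.135     ]
[0.8088405  0.07344998 0.075     ]
[0.45791314 0.48661265 0.048     ]
[0.65554947 0.49928146 0.226     ]
```

View pics/s_bar.png

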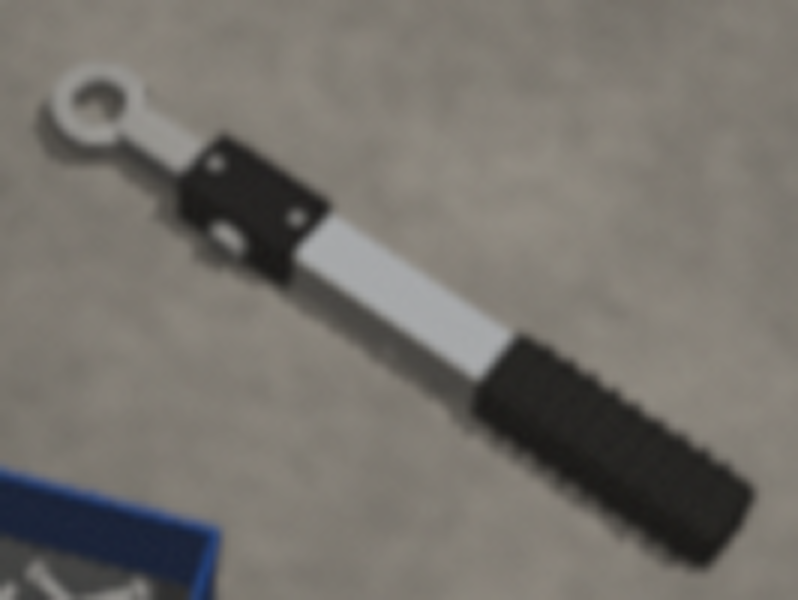

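View pics/s_pin.png

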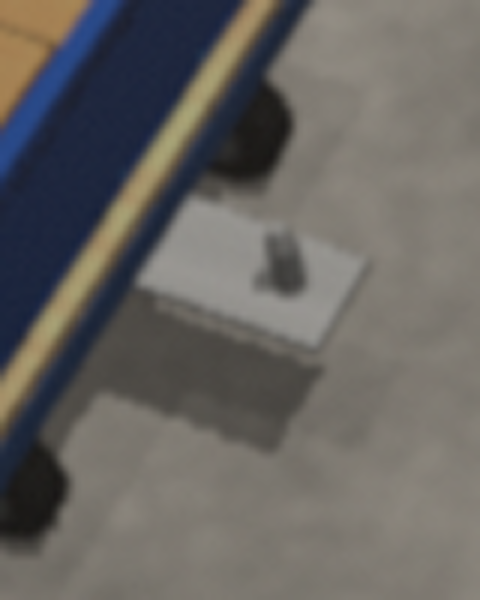

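View pics/d_bar.png

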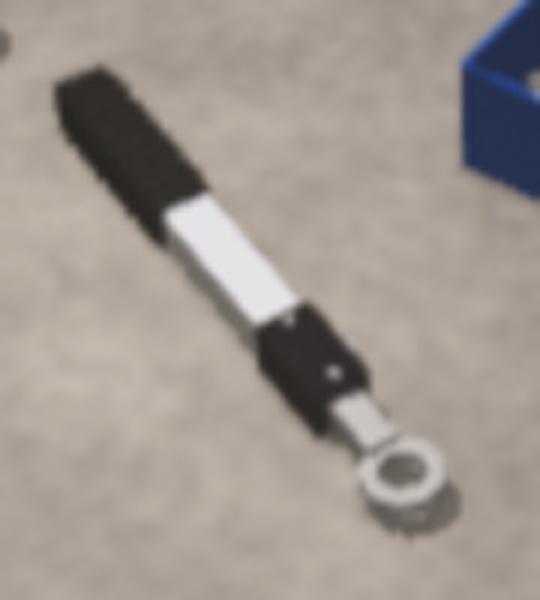

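View pics/d_pin.png

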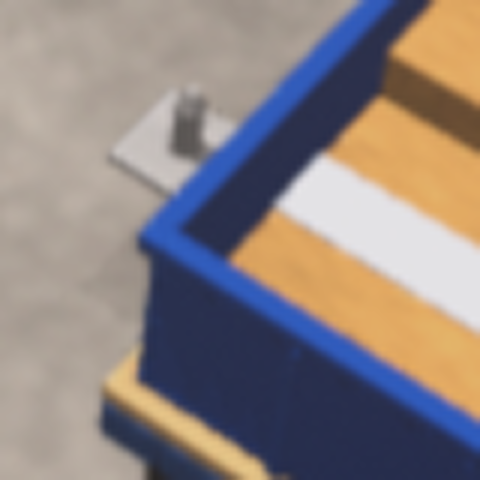

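```bash
python3 - <<'E'
from h import *
c=camera("scene"); d=camera("side")
S=lambda u,v,z,o,cc: print(np.round(topt(cc,o[0]+u/6,o[1]+v/6,z),4))
print("bar scene: eye, tube front, tube rear,button")
o=(310,225)
S(98,103,.021,o,c);S(317,233,.031,o,c);S(497,360,.031,o,c);S(230,237,.017,o,c);S(258,192-10,.034,o,c)
print("side"); o=(230,205)
S(403,470,.021,o,d);S(276,315,.031,o,d);S(188,205,.031,o,d)
print("pin scene base top"); o=(180,170)
S(289,285,.095,o,c);S(281,236,.135,o,c)
print("tongue corners");S(370,262,.095,o,c);S(318,350,.095,o,c);S(195,195,.095,o,c);S(140,285,.095,o,c)
print("pin side base top"); o=(350,270)
S(187,150,.095,o,d);S(190,92,.135,o,d);S(108,152,.095,o,d);S(180,88,.095,o,d)
E
```

```text
bar scene: eye, tube front, tube rear,button
[0.5355 0.0288 0.021 ]
[0.5767 0.1384 0.031 ]
[0.6137 0.2258 0.031 ]
[0.5816 0.102  0.017 ]
[0.5615 0.108  0.034 ]
side
[0.5332 0.0256 0.021 ]
[0.5729 0.1337 0.031 ]
[0.6091 0.2195 0.031 ]
pin scene base top
[ 0.5837 -0.2193  0.095 ]
[ 0.586  -0.2164  0.135 ]
tongue corners
[ 0.5623 -0.1908  0.095 ]
[ 0.611  -0.1953  0.095 ]
[ 0.5517 -0.2758  0.095 ]
[ 0.6025 -0.2798  0.095 ]
pin side base top
[ 0.5796 -0.224   0.095 ]
[ 0.579  -0.2218  0.135 ]
[ 0.5584 -0.1951  0.095 ]
[ 0.6094 -0.2033  0.095 ]
```

>>> drive_tool:
  deltas:
    - [[0.034,-0.033,0],-0.136]
    - [[0.034,-0.033,0],-0.136]
    - [[0.034,-0.033,0],-0.136]
    - [[0.034,-0.033,0],-0.136]
    - [[0.034,-0.033,0],-0.136]
    - [[0.034,-0.033,0],-0.136]
    - [[0.034,-0.033,0],-0.136]
    - [[0.034,-0.033,0],-0.136]
    - [[0.034,-0.033,0],-0.136]
    - [[0.034,-0.033,0],-0.136]
  gripper: 1.0

```text
time_s: 1.45
eef_pos: [0.5206, 0.2083, 0.2333]
eef_rot: [0.002, 0.755, 0.656, 0.003]
wrist_force: [-0.0, 0.9, 0.6]
opening: 0.994
```

>>> drive_tool:
  deltas:
    - [[0.031,-0.029,-0.02],-0.117]
    - [[0.03,-0.028,-0.03],-0.1]
    - [[0,0,0],0]
    - [[0,0,0],0]

```text
time_s: 1.85
eef_pos: [0.5874, 0.1441, 0.1838]
eef_rot: [0.004, 0.827, 0.562, 0.005]
wrist_force: [-0.1, 0.5, 0.5]
opening: 0.999
```

```bash
python3 - <<'E'
from h import *
o=get_obs(); print(o["eef_pos"],o["eef_rot"],o["q"]); q=o["eef_rot"]; print(np.degrees(2*np.arctan2(q[2],q[1]))-90)
c=crop("wrist",0,0,640,480,1,"w1.png"); crop("scene",280,180,160,120,5,"s1.png")
E
```

```text
[0.58741275 0.14411217 0.18384459] [0.0036532  0.82713065 0.56197886 0.00461588] [ 4.53096256e-02  2.82704361e-01  1.58328610e+00 -1.45420185e-03
  1.26391110e+00  4.22961128e-01]
-21.613131397915538
```

View pics/w1.png

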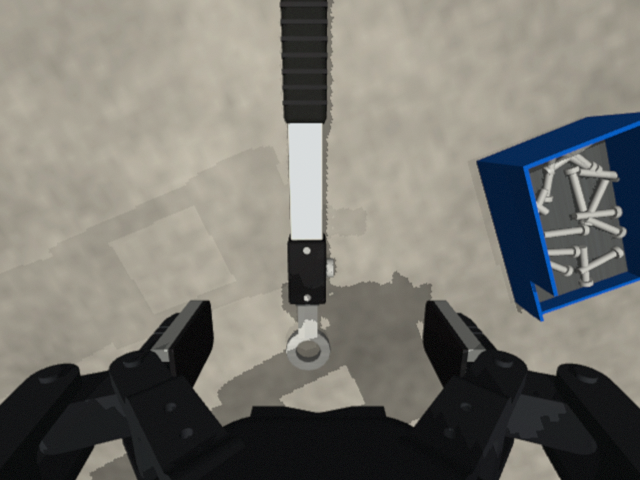

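View pics/s1.png

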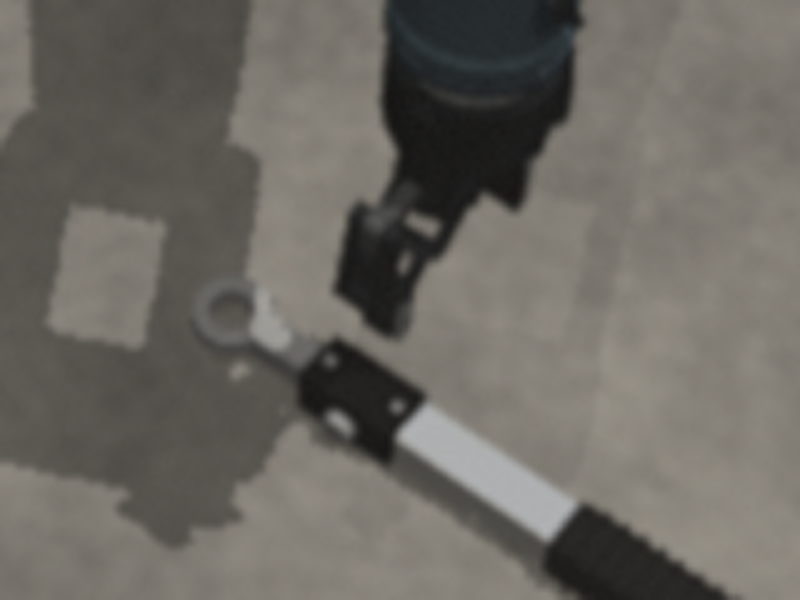

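The wrist view shows the bar upright in the image: eye at (308,350), collar at rows 240–303, tube axis at column about 306. I'll measure from this.

```bash
python3 - <<'E'
from h import *
c=camera("wrist")
for u,v,z in [(308,349,.021),(307.5,240,.034),(307.5,303,.034),(305.5,240,.031),(305,123,.031)]: print(np.round(topt(c,u,v,z),4))
a=topt(c,307.5,240,.034);b=topt(c,308,349,.021);print(np.degrees(np.arctan2(*(a-b)[1::-1])),np.linalg.norm((a-b)[:2]))
print(rot(c["attitude"]).as_matrix()[:,2],c["eye"])
E
```

```text
[0.5327 0.0317 0.021 ]
[0.575  0.1372 0.034 ]
[0.5531 0.0829 0.034 ]
[0.573  0.1371 0.031 ]
[0.6085 0.2257 0.031 ]
68.16453763727745 0.11364478224928327
[-0.09088182 -0.2575326  -0.9619862 ] [0.61001472 0.21045914 0.32586134]
```

>>> drive_tool:
  deltas:
    - [[-0.005,0.009,-0.04],0.004]
    - [[0,0,-0.045],0]
    - [[0,0,-0.045],0]
    - [[0,0,-0.035],0]
    - [[0,0,0],0]

```text
time_s: 2.5
eef_pos: [0.583, 0.1624, 0.0253]
eef_rot: [0.008, 0.822, 0.57, 0.013]
wrist_force: [-0.7, 0.0, -0.5]
opening: 0.996
```

>>> drive_tool:
  deltas:
    - [[0,-0.009,-0.01],0]
    - [[0,0,-0.009],0]
    - [[0,0,0],0]

```text
time_s: 2.8
eef_pos: [0.5859, 0.1549, 0.0109]
eef_rot: [0.01, 0.82, 0.572, 0.016]
wrist_force: [0.4, 0.1, 0.3]
opening: 1.005
```

>>> drive_tool:
  deltas:
    - [[-0.003,-0.002,-0.006],0]
    - [[0,0,0],0]

```text
time_s: 3.0
eef_pos: [0.5848, 0.1528, 0.0072]
eef_rot: [0.011, 0.82, 0.571, 0.018]
wrist_force: [-1.0, -0.2, 0.1]
opening: 1.004
```

>>> drive_tool:
  deltas:
    - [[0,0,0],0]
    - [[0,0,0],0]
    - [[0,0,0],0]
    - [[0,0,0],0]
    - [[0,0,0],0]
    - [[0,0,0],0]
  gripper: 0

```text
time_s: 3.6
eef_pos: [0.586, 0.1529, 0.0096]
eef_rot: [0.012, 0.82, 0.571, 0.019]
wrist_force: [-0.3, -0.2, -1.4]
opening: 0.318
```

>>> drive_tool:
  deltas:
    - [[0,0,0.04],0]
    - [[0,0,0.04],0]
    - [[0,0,0.045],0]
    - [[0,-0.02,0.025],0.06]
    - [[0,-0.03,0],0.07]
    - [[0,-0.03,0],0.07]
    - [[0,-0.03,0],0.07]
    - [[0,-0.03,0],0.06]
    - [[0,-0.03,0],0.04]
    - [[0,0,0],0]

```text
time_s: 4.6
eef_pos: [0.5727, -0.0215, 0.1505]
eef_rot: [0.002, 0.694, 0.719, 0.01]
wrist_force: [0.8, 0.6, -5.2]
opening: 0.311
```

```bash
python3 - <<'E'
from h import *
o=get_obs(); print(o["eef_pos"],o["eef_rot"],o["wrist_force"]); q=o["eef_rot"]; print(np.degrees(2*np.arctan2(q[2],q[1]))-90)
crop("scene",180,150,200,150,4,"s2.png");crop("side",240,200,200,150,4,"d2.png");crop("wrist",0,0,640,480,1,"w2.png")
E
```

```text
[ 0.57270083 -0.02154026  0.15051385] [0.00156506 0.69446669 0.71945353 0.01000947] [ 0.82438552  0.64165267 -5.24231738]
2.024854116712831
```

View pics/s2.png

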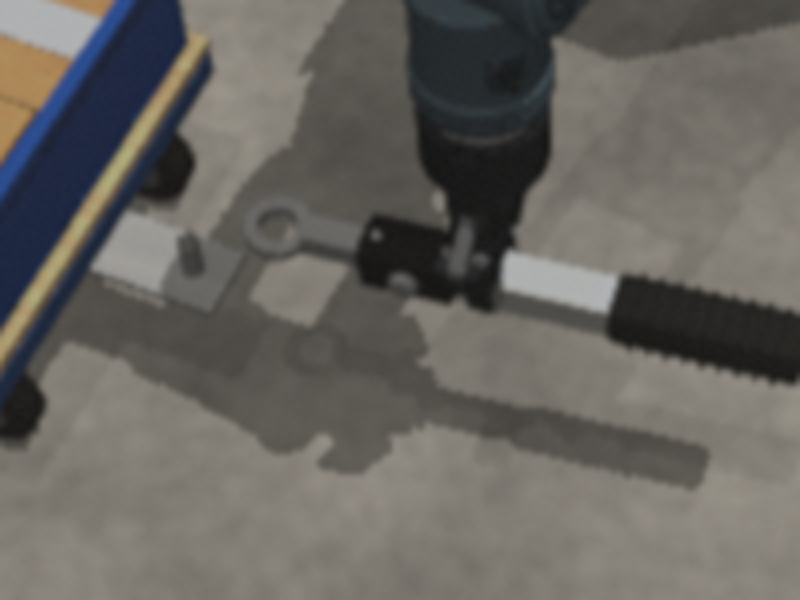

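View pics/d2.png

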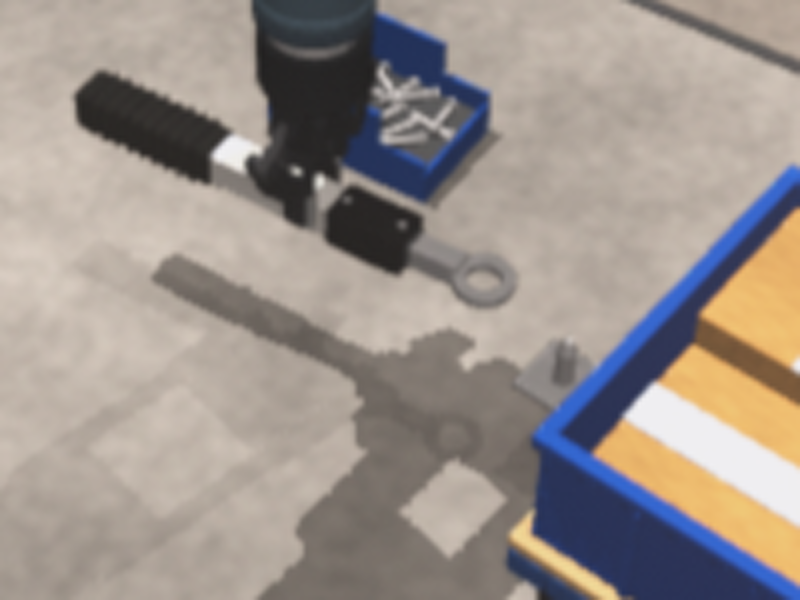

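View pics/w2.png

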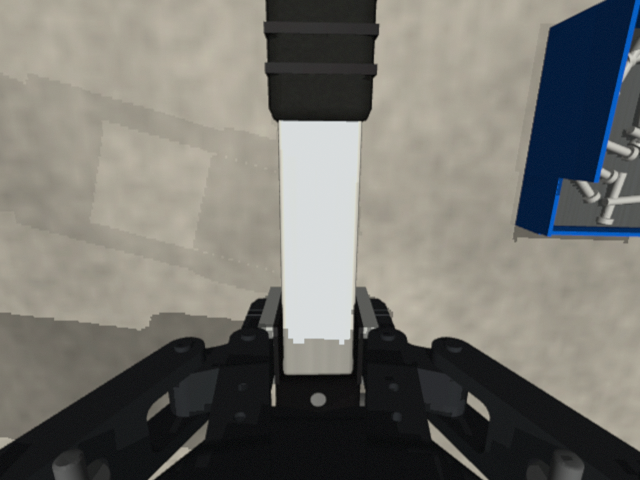

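```bash
cat >> h.py <<'E'
def tri(c,p,d,r):
    A=[];b=[]
    for k,(u,v) in ((c,p),(d,r)):
        w=rot(k["attitude"]).apply([(u-k["cx"])/k["fx"],(v-k["cy"])/k["fy"],1]); w/=np.linalg.norm(w)
        M=np.eye(3)-np.outer(w,w); A.append(M); b.append(M@k["eye"])
    A=np.vstack(A);b=np.hstack(b); x=np.linalg.lstsq(A,b,rcond=None)[0]; return x, np.linalg.norm(A@x-b)
E
python3 - <<'E'
from h import *
c=camera("scene");d=camera("side")
p=(249,206.7);r=(361,269.7)
x,e=tri(c,p,d,r);print("eye",x,e, topt(c,*p,.161),topt(d,*r,.161))
x,e=tri(c,(226.8,209.5),d,(381.7,285.5));print("pintop",x,e)
x,e=tri(c,(228.2,217.3),d,(381.2,295));print("pinfoot",x,e)
E
```

```text
eye [ 0.57700865 -0.15786786  0.15852046] 0.0007303097393189904 [ 0.57885087 -0.15745643  0.161     ] [ 0.57481043 -0.15842141  0.161     ]
pintop [ 0.58294708 -0.21944133  0.12885693] 0.0010960624831264367
pinfoot [ 0.58154842 -0.22189941  0.09161857] 0.001753118400707172
```

>>> drive_tool:
  deltas:
    - [[0.002,-0.02,0],0]
    - [[0.002,-0.02,0],0]
    - [[0.002,-0.012,0],0]
    - [[0,0,0],0]
    - [[0,0,0],0]

```text
time_s: 5.35
eef_pos: [0.579, -0.0644, 0.1504]
eef_rot: [0.0, 0.691, 0.723, 0.011]
wrist_force: [-0.3, 0.1, -5.6]
opening: 0.31
```

```bash
python3 - <<'E'
from h import *
o=get_obs(); print(o["eef_pos"],o["eef_rot"],o["wrist_force"]); q=o["eef_rot"]; print(np.degrees(2*np.arctan2(q[2],q[1]))-90)
crop("scene",190,170,100,75,8,"s3.png");crop("side",330,250,100,75,8,"d3.png")
E
```

```text
[ 0.57899458 -0.06438732  0.15036302] [1.94414471e-05 6.90914435e-01 7.22849183e-01 1.12384315e-02] [-0.32876941  0.12453011 -5.5787828 ]
2.5880071685280654
```

View pics/s3.png

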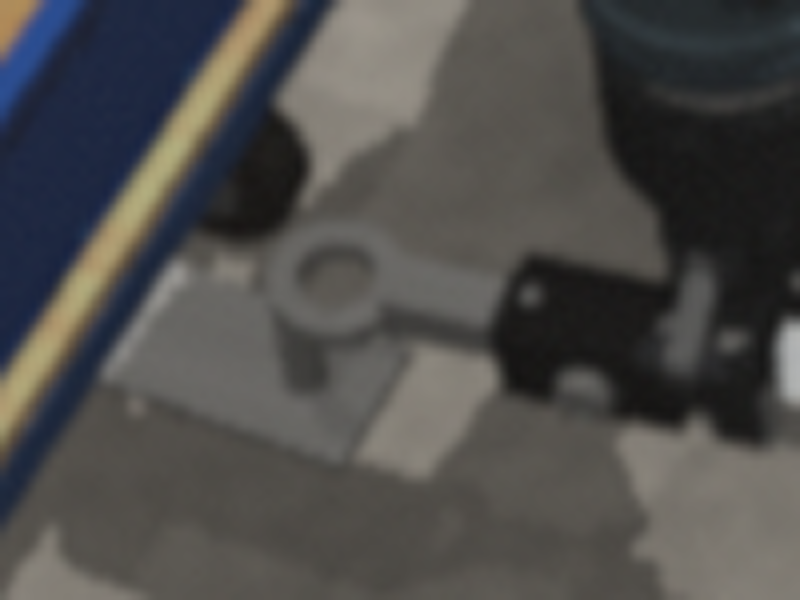

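View pics/d3.png

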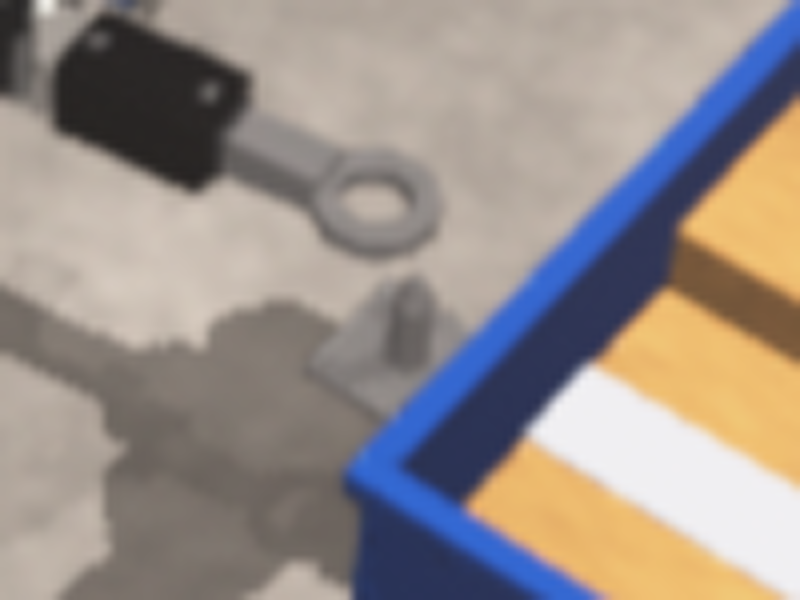

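```bash
python3 - <<'E'
from h import *
c=camera("scene");d=camera("side")
p=(232.25,204.75);r=(377.1,275)
x,e=tri(c,p,d,r);print("eye",x,e, topt(c,*p,.163),topt(d,*r,.163))
for q in ((.583,-.2194,.1289),(.583,-.2194,.1589)): print(proj(c,q),proj(d,q))
E
```

```text
eye [ 0.58438847 -0.20098354  0.15832   ] 0.0019372844035191066 [ 0.58679439 -0.19793972  0.163     ] [ 0.58134856 -0.20388224  0.163     ]
[226.49426755 209.54537421] [381.40620484 285.45432609]
[224.88988506 202.43844714] [382.40380794 278.15780415]
```

>>> drive_tool:
  deltas:
    - [[-0.001,-0.01,0],0]
    - [[-0.001,-0.0085,0],0]
    - [[0,0,0],0]
    - [[0,0,0],0]

```text
time_s: 5.95
eef_pos: [0.5767, -0.0838, 0.1506]
eef_rot: [0.0, 0.69, 0.723, 0.011]
wrist_force: [0.3, 0.8, -6.4]
opening: 0.311
```

```bash
python3 - <<'E'
from h import *
o=get_obs(); print(o["eef_pos"],o["wrist_force"])
crop("scene",190,170,100,75,8,"s4.png");crop("side",330,250,100,75,8,"d4.png")
E
```

```text
[ 0.57670649 -0.08384126  0.1506105 ] [ 0.31299937  0.81235792 -6.42643292]
```

View pics/s4.png

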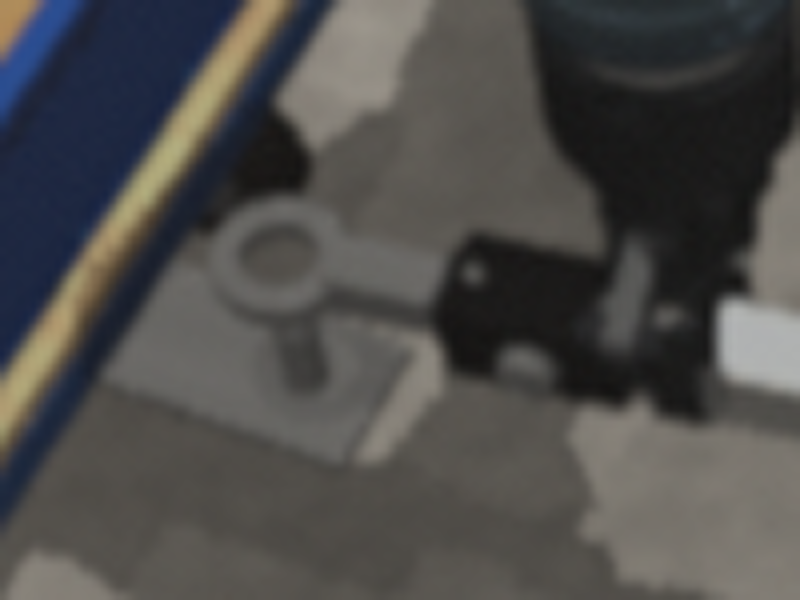

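View pics/d4.png

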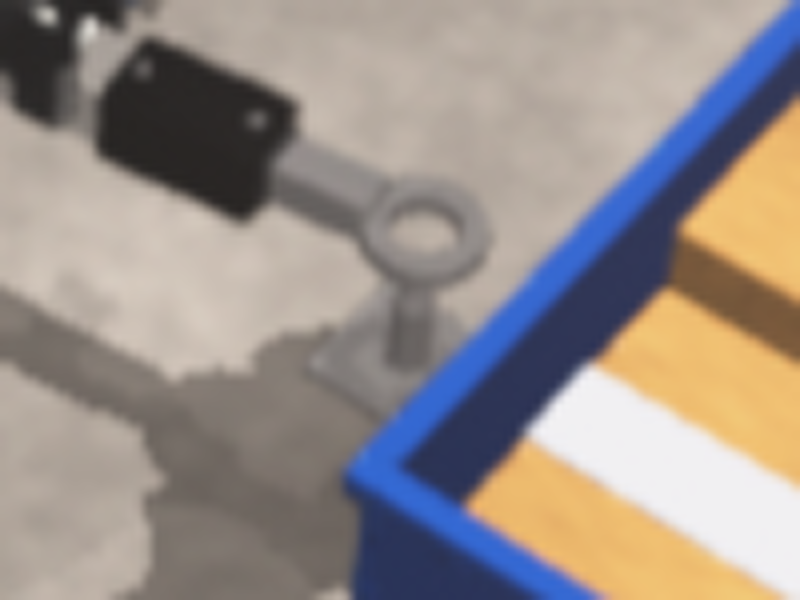

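Over the pin axis the eye is at (224.9,201.5) in scene and (383.1,278.5) in side. I predicted (224.9,202.4) and (382.4,278.2), so they agree within about 1 px and I can descend.

>>> drive_tool:
  deltas:
    - [[0,0,-0.012],0]
    - [[0,0,-0.012],0]
    - [[0,0,-0.01],0]
    - [[0,0,0],0]

```text
time_s: 6.45
eef_pos: [0.5761, -0.0829, 0.1129]
eef_rot: [-0.0, 0.69, 0.724, 0.011]
wrist_force: [-0.5, -0.1, -6.1]
opening: 0.315
```

```bash
python3 - <<'E'
from h import *
o=get_obs(); print(o["eef_pos"],o["wrist_force"])
crop("scene",190,170,100,75,8,"s5.png");crop("side",330,250,100,75,8,"d5.png")
E
```

```text
[ 0.57605914 -0.0829237   0.11288821] [-0.54225177 -0.10399062 -6.07675019]
```

View pics/s5.png

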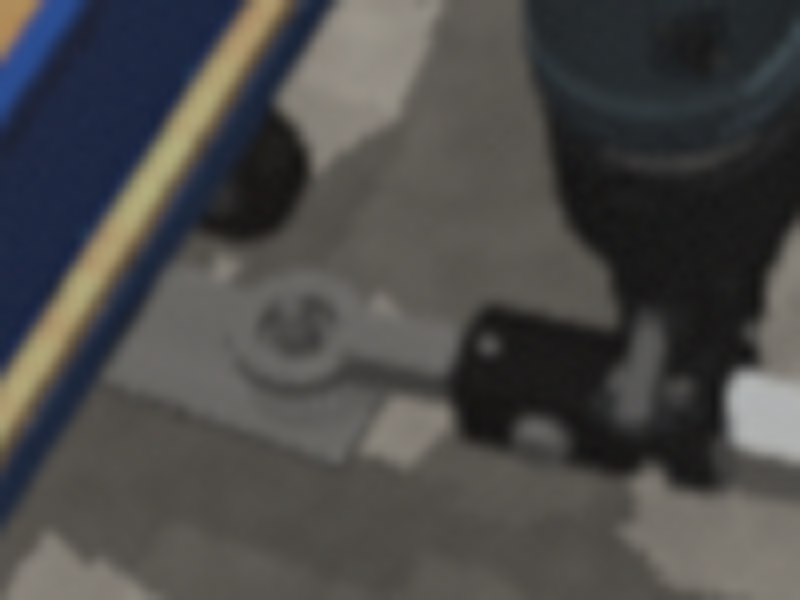

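View pics/d5.png

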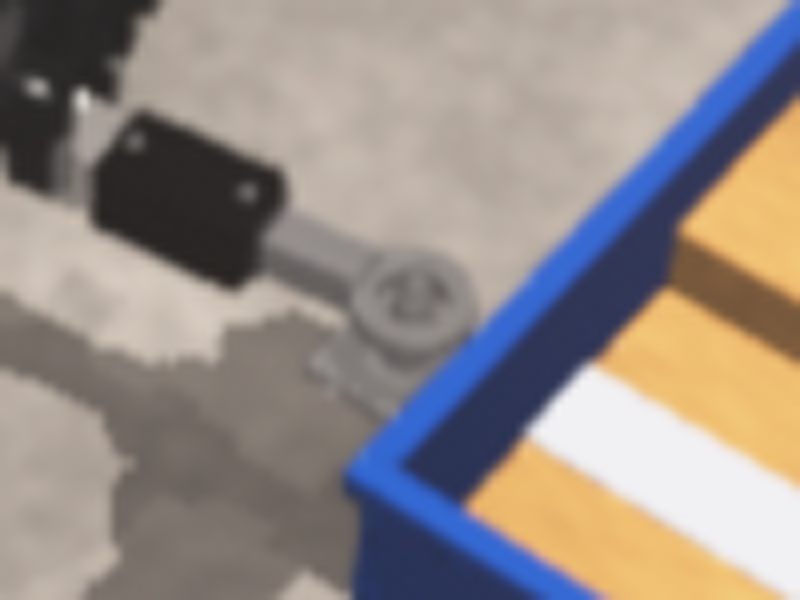

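The pin is inside the bore in both views, so I'll keep lowering until the eye touches the tongue.

>>> drive_tool:
  deltas:
    - [[0,0,-0.008],0]
    - [[0,0,-0.007],0]
    - [[0,0,-0.005],0]
    - [[0,0,0],0]
    - [[0,0,0],0]

```text
time_s: 7.05
eef_pos: [0.5789, -0.0837, 0.0948]
eef_rot: [0.003, 0.69, 0.724, 0.012]
wrist_force: [-1.1, 0.9, -3.4]
opening: 0.316
```

```bash
python3 - <<'E'
from h import *
o=get_obs(); print(o["eef_pos"],o["wrist_force"],o["torque"])
crop("scene",190,170,100,75,8,"s6.png");crop("side",330,250,100,75,8,"d6.png")
E
```

```text
[ 0.57891666 -0.08373096  0.09482894] [-1.08285012  0.92975399 -3.39854317] [-0.13087123  0.17823752 -0.09159032]
```

View pics/s6.png

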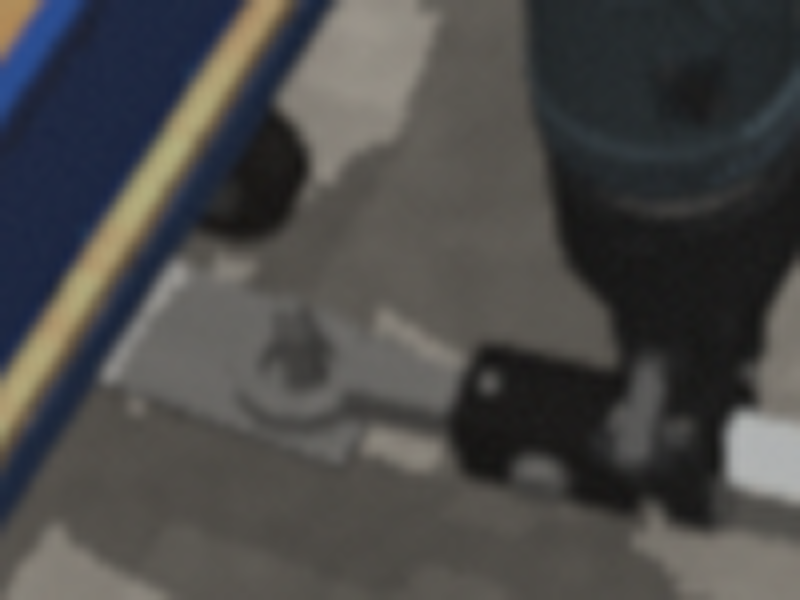

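View pics/d6.png

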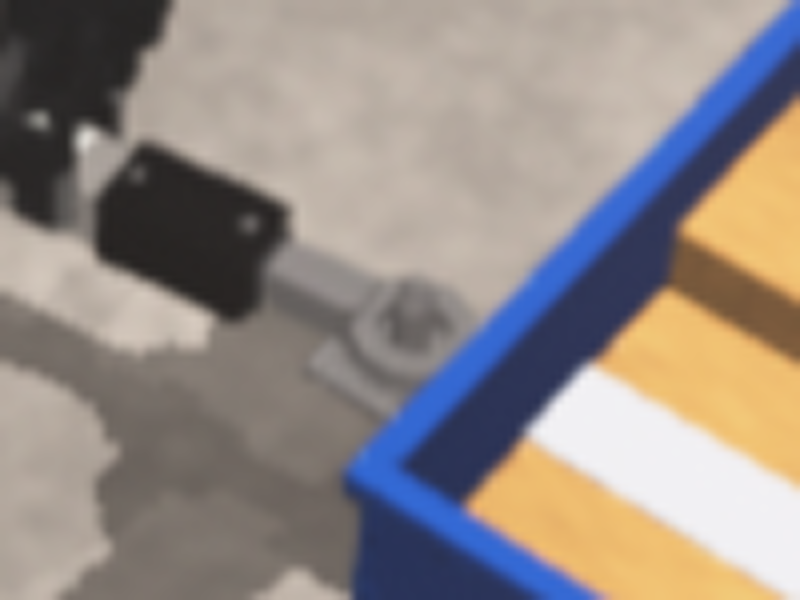

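>>> drive_tool:
  deltas:
    - [[0,0,-0.006],0]
    - [[0,0,-0.006],0]
    - [[0,-0.001,-0.006],0]
    - [[0,0,0],0]

```text
time_s: 7.55
eef_pos: [0.5804, -0.0847, 0.0775]
eef_rot: [0.005, 0.69, 0.724, 0.013]
wrist_force: [-0.1, 1.0, -1.6]
opening: 0.314
```

>>> drive_tool:
  deltas:
    - [[0,-0.001,-0.006],0]
    - [[0,-0.001,-0.006],0]
    - [[0,-0.001,-0.004],0]
    - [[0,0,0],0]

```text
time_s: 7.95
eef_pos: [0.5813, -0.0862, 0.0646]
eef_rot: [0.004, 0.69, 0.724, 0.014]
wrist_force: [-1.9, 2.6, -0.6]
opening: 0.315
```

```bash
python3 - <<'E'
from h import *
o=get_obs(); print(o["eef_pos"],o["wrist_force"],o["torque"])
crop("scene",190,160,160,120,5,"s7.png");crop("side",230,200,200,150,4,"d7.png")
E
```

```text
[ 0.58125002 -0.08624029  0.06463665] [-1.85220779  2.58723222 -0.56184544] [-0.19178728  0.38851372 -0.31674505]
```

View pics/s7.png

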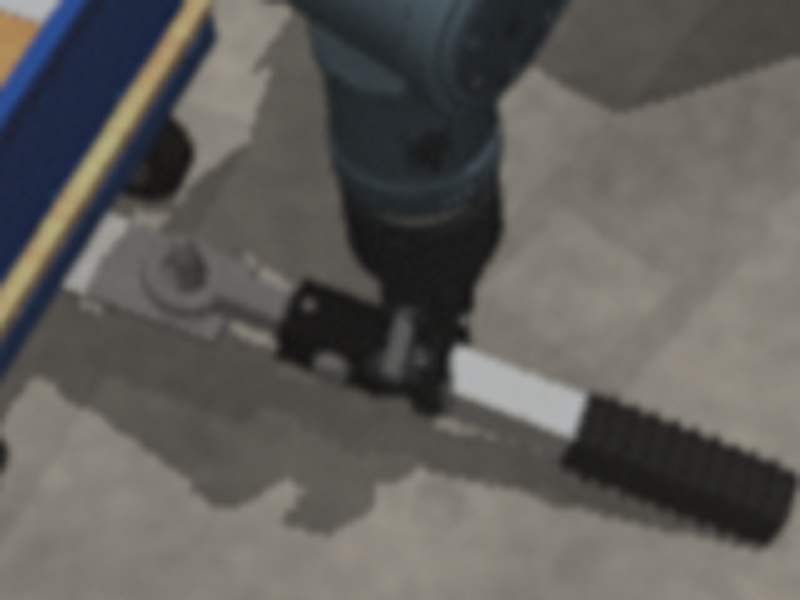

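View pics/d7.png

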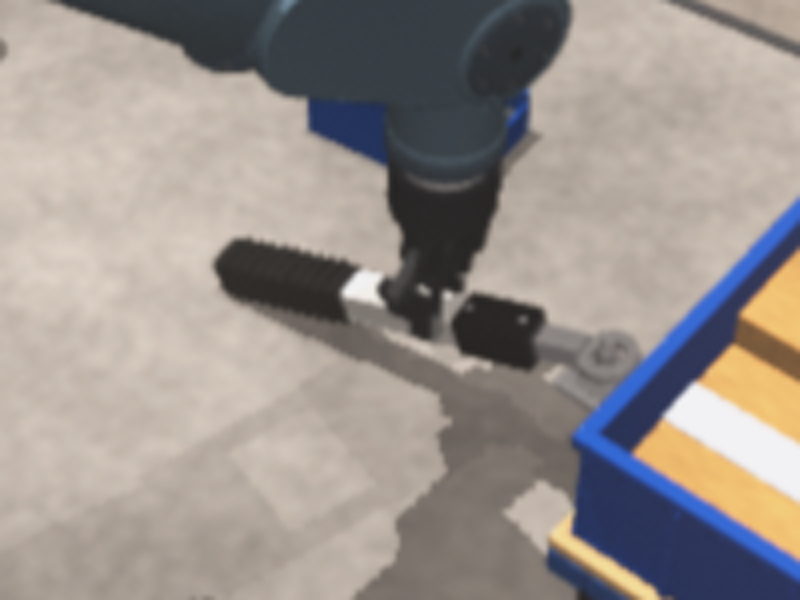

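The bar has tilted on the pin and its rear is close to the floor. A little lower, then release.

>>> drive_tool:
  deltas:
    - [[0,0,-0.005],0]
    - [[0,0,-0.004],0]
    - [[0,0,0],0]

```text
time_s: 8.35
eef_pos: [0.5812, -0.0862, 0.065]
eef_rot: [0.003, 0.69, 0.724, 0.014]
wrist_force: [-2.2, 2.5, -3.2]
opening: 0.313
```

>>> drive_tool:
  deltas:
    - [[0,0,0],0]
    - [[0,0,0],0]
    - [[0,0,0],0]
    - [[0,0,0],0]
    - [[0,0,0.002],0]
  gripper: 1.0

```text
time_s: 8.85
eef_pos: [0.5822, -0.0882, 0.0667]
eef_rot: [0.004, 0.69, 0.724, 0.014]
wrist_force: [0.5, 1.1, 0.5]
opening: 0.998
```

```bash
python3 - <<'E'
from h import *
o=get_obs(); print(o["eef_pos"],o["eef_rot"],o["wrist_force"],o["torque"])
crop("scene",190,160,160,120,5,"s8.png");crop("side",230,200,200,150,4,"d8.png");crop("wrist",0,0,640,480,1,"w8.png")
E
```

```text
[ 0.58216958 -0.08823111  0.06668374] [0.00413738 0.69009849 0.72357372 0.01371215] [0.48079169 1.10112653 0.5171382 ] [ 0.02554741 -0.00333936 -0.02964915]
```

View pics/s8.png

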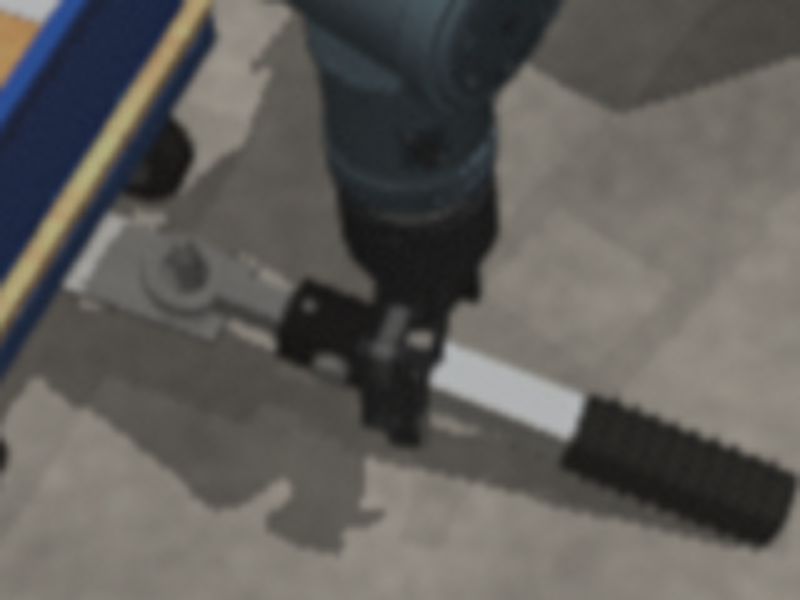

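View pics/w8.png

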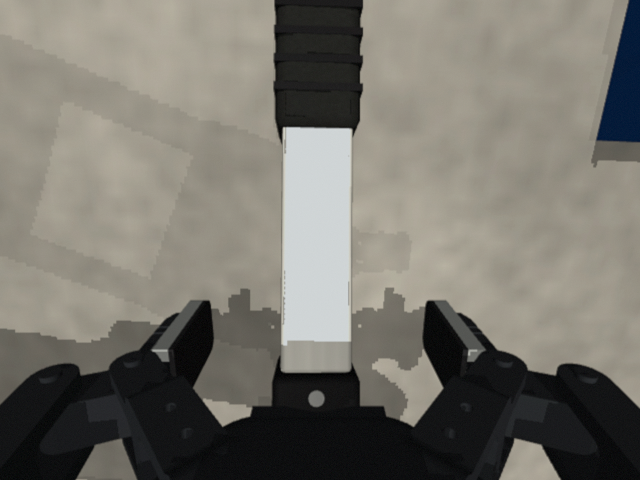

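View pics/d8.png

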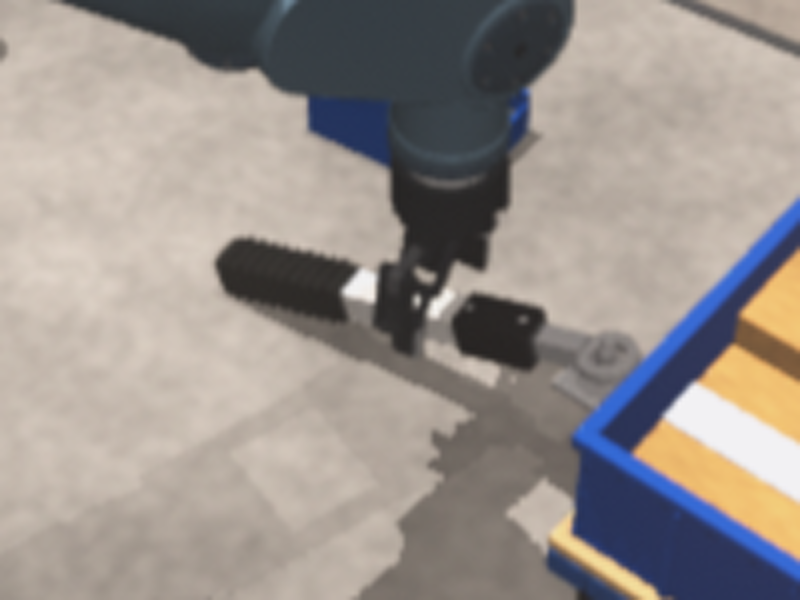

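```bash
python3 - <<'E'
from h import *
c=camera("wrist")
for z in (.085,.088): print(topt(c,317,373,z), topt(c,318,127,z-.024))
s=camera("scene");d=camera("side")
print(topt(s,256.4,232.4,.079))
print(topt(s,190+187/5,160+268/5,.104),topt(d,230+608/4,200+352/4,.104))
q=get_obs()["eef_rot"]; print(rot(q).as_matrix())
E
```

```text
[ 0.58182861 -0.10864015  0.085     ] [ 0.57834537 -0.01312761  0.061     ]
[ 0.58165802 -0.10650686  0.088     ] [ 0.57827271 -0.01326853  0.064     ]
[ 0.59554959 -0.13969068  0.079     ]
[ 0.57850147 -0.22225279  0.104     ] [ 0.59532863 -0.21673066  0.104     ]
[[-0.04767674  0.99853387  0.02563261]
 [ 0.99878135  0.04732942  0.0139905 ]
 [ 0.01275681  0.0262684  -0.99957353]]
```

>>> drive_tool:
  deltas:
    - [[0,-0.02,-0.002],0]
    - [[0,-0.02,-0.003],0]
    - [[0,-0.01,-0.003],0]
    - [[0,0,0],0]
    - [[0,0,0],0]

```text
time_s: 9.65
eef_pos: [0.5823, -0.1385, 0.0588]
eef_rot: [0.004, 0.69, 0.724, 0.014]
wrist_force: [-0.1, 0.6, -0.7]
opening: 0.997
```

```bash
python3 - <<'E'
from h import *
o=get_obs(); print(o["eef_pos"],o["eef_rot"],o["wrist_force"])
crop("scene",190,170,120,90,6,"s9.png");crop("wrist",0,0,640,480,1,"w9.png")
E
```

```text
[ 0.58230054 -0.13845686  0.05875847] [0.00416149 0.68968446 0.72396093 0.01409246] [-0.12530058  0.62103798 -0.6870906 ]
```

View pics/s9.png

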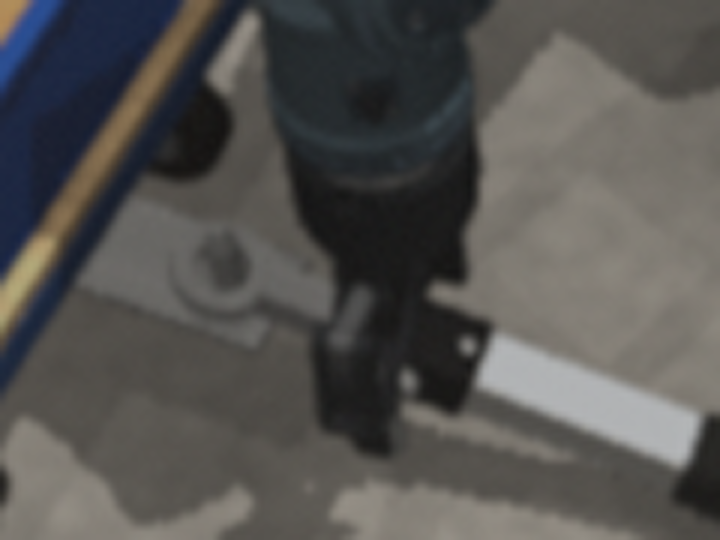

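View pics/w9.png

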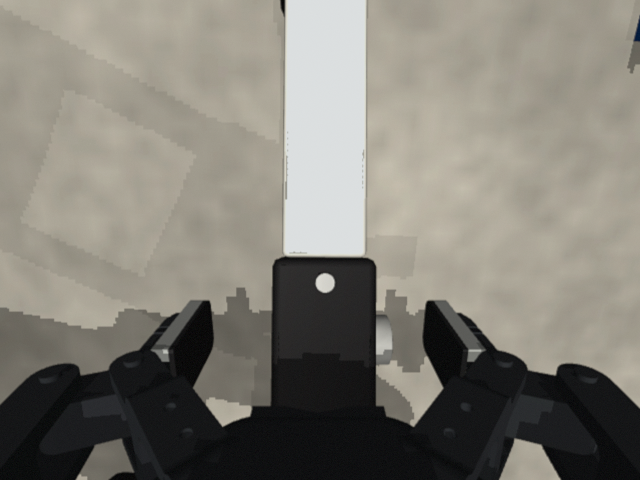

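```bash
python3 - <<'E'
from h import *
c=camera("wrist"); o=get_obs()
print(topt(c,390,333,.079),topt(c,325,258,.085), topt(c,274,380,.09)-topt(c,376,380,.09))
Rm=rot(o["eef_rot"]).as_matrix(); g=o["eef_pos"]-Rm[:,2]*.019
for dx in (-.011,0,.011):
  for dy in (-.0205,.0205): print(dx,dy,proj(c,g+Rm[:,0]*dx+Rm[:,1]*dy))
E
```

```text
[ 0.60879848 -0.13824779  0.079     ] [ 0.58177079 -0.10712427  0.085     ] [-0.03697343 -0.00111573  0.        ]
-0.011 -0.0205 [268.05227927 354.47669609]
-0.011 0.0205 [372.29890107 354.48912732]
0 -0.0205 [266.94061526 329.48982903]
0 0.0205 [373.49484012 329.49579183]
0.011 -0.0205 [265.77862875 303.37186366]
0.011 0.0205 [374.74493153 303.37075297]
```

The button at (384,333) lines up with the grasp point, which projects to row 329. Closing now.

>>> drive_tool:
  deltas:
    - [[0,0,0],0]
    - [[0,0,0],0]
    - [[0,0,0],0]
    - [[0,0,0],0]
    - [[0,0,0],0]
    - [[0,0,0],0]
  gripper: 0

```text
time_s: 10.4
eef_pos: [0.5842, -0.1366, 0.0604]
eef_rot: [0.006, 0.689, 0.725, 0.015]
wrist_force: [0.7, -0.4, 0.5]
opening: 0.392
```

Opening 0.392 (33 mm) means the button is fully in. Pulling along +y.

>>> drive_tool:
  deltas:
    - [[0,0.012,-0.002],0]
    - [[0,0.012,-0.002],0]
    - [[0,0.012,-0.002],0]
    - [[0,0,0],0]

```text
time_s: 10.8
eef_pos: [0.5816, -0.1027, 0.0533]
eef_rot: [0.005, 0.69, 0.723, 0.013]
wrist_force: [1.6, 4.8, 1.4]
opening: 0.386
```

```bash
python3 - <<'E'
from h import *
o=get_obs(); print(o["eef_pos"],o["wrist_force"])
crop("scene",190,170,120,90,6,"s10.png");crop("side",280,230,120,90,6,"d10.png")
E
```

```text
[ 0.58158386 -0.10268667  0.05330965] [1.63214397 4.8348105  1.40882133]
```

View pics/s10.png

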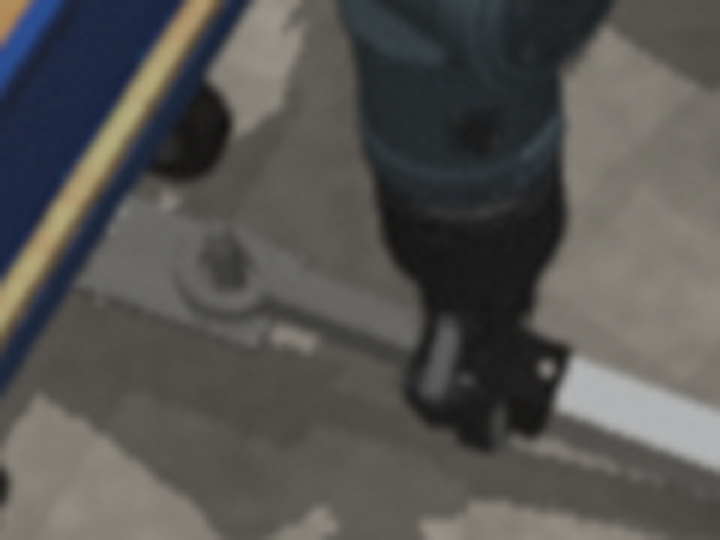

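View pics/d10.png

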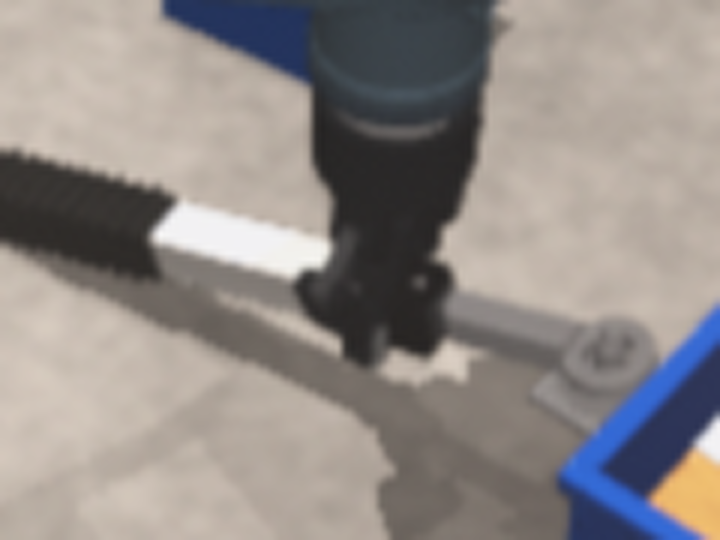

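>>> drive_tool:
  deltas:
    - [[0,0.012,-0.002],0]
    - [[0,0.014,-0.002],0]
    - [[0,0.014,-0.001],0]
    - [[0,0.012,-0.001],0]
    - [[0,0.012,-0.001],0]
    - [[0,0.01,-0.001],0]
    - [[0,0.006,0],0]
    - [[0,0,0],0]

```text
time_s: 11.7
eef_pos: [0.5783, -0.0305, 0.0425]
eef_rot: [0.006, 0.692, 0.722, 0.006]
wrist_force: [1.0, 1.4, -4.4]
opening: 0.392
```

>>> drive_tool:
  deltas:
    - [[0,0.006,0],0]
    - [[0,0.005,0],0]
    - [[0,0,0],0]

```text
time_s: 12.0
eef_pos: [0.5772, -0.0199, 0.0414]
eef_rot: [0.006, 0.693, 0.721, 0.005]
wrist_force: [0.2, 0.3, -1.1]
opening: 0.395
```

```bash
python3 - <<'E'
from h import *
o=get_obs(); print(o["eef_pos"],o["wrist_force"])
crop("scene",190,170,120,90,6,"s11.png");crop("side",280,230,120,90,6,"d11.png")
E
```

```text
[ 0.57721373 -0.0198538   0.04135211] [ 0.15712837  0.31258657 -1.12530851]
```

View pics/s11.png

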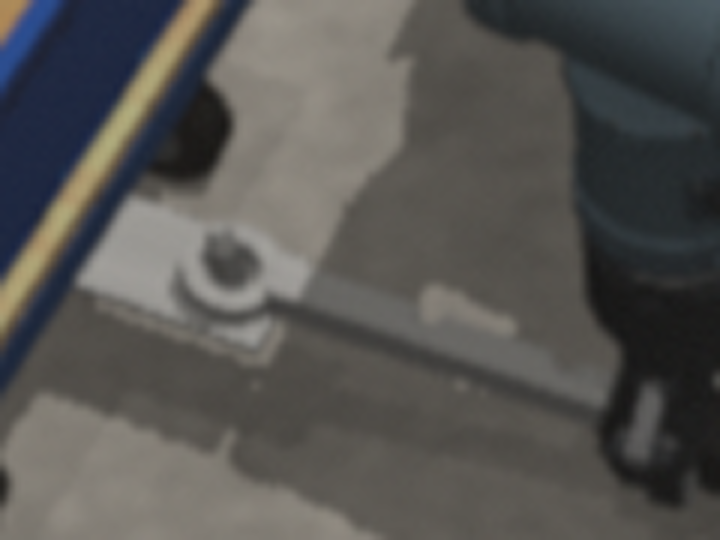

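View pics/d11.png

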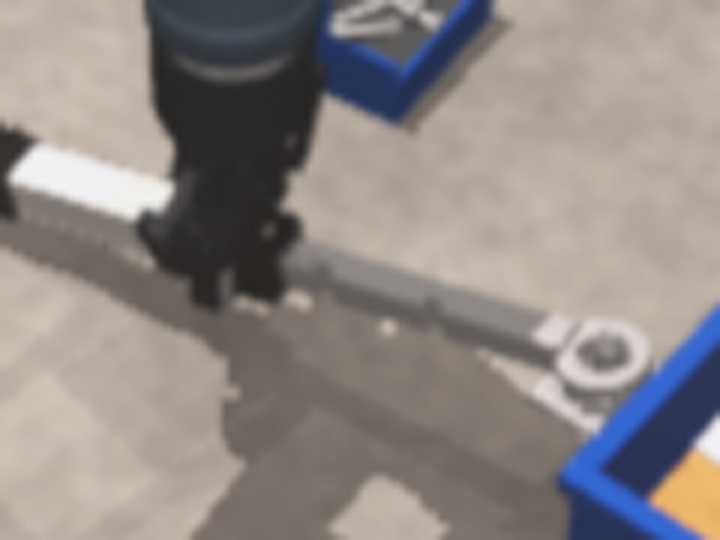

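>>> drive_tool:
  deltas:
    - [[0,0.005,-0.001],0]
    - [[0,0.005,0],0]
    - [[0,0,0],0]

```text
time_s: 12.4
eef_pos: [0.5777, -0.0143, 0.041]
eef_rot: [0.008, 0.693, 0.721, 0.002]
wrist_force: [-0.5, -0.4, -5.3]
opening: 0.391
```

>>> drive_tool:
  deltas:
    - [[0,0.005,0],0]
    - [[0,0,0],0]

```text
time_s: 12.6
eef_pos: [0.578, -0.0145, 0.0412]
eef_rot: [0.011, 0.693, 0.721, -0.0]
wrist_force: [0.0, 0.7, -4.1]
opening: 0.393
```

>>> drive_tool:
  deltas:
    - [[0,0.01,0],0]

```text
time_s: 12.7
eef_pos: [0.5796, -0.0122, 0.0425]
eef_rot: [0.017, 0.693, 0.721, -0.004]
wrist_force: [-4.1, -61.7, 4.8]
opening: 0.394
```

>>> drive_tool:
  deltas:
    - [[0,0.01,0],0]

```text
time_s: 12.8
eef_pos: [0.582, -0.0115, 0.0446]
eef_rot: [0.023, 0.693, 0.72, -0.008]
wrist_force: [-4.5, -41.6, 0.9]
opening: 0.391
```

```bash
python3 - <<'E'
from h import *
o=get_obs(); print(o["eef_pos"],o["wrist_force"])
crop("scene",190,170,160,120,5,"s12.png");crop("side",230,200,200,150,4,"d12.png")
E
```

```text
[ 0.58196236 -0.01154714  0.04460989] [ -4.48306884 -41.60260728   0.86869878]
```

View pics/s12.png

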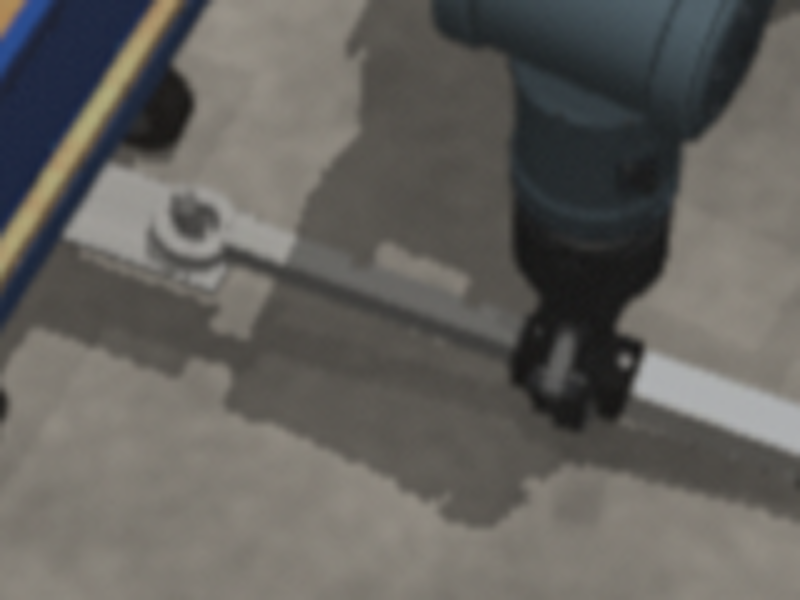

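View pics/d12.png

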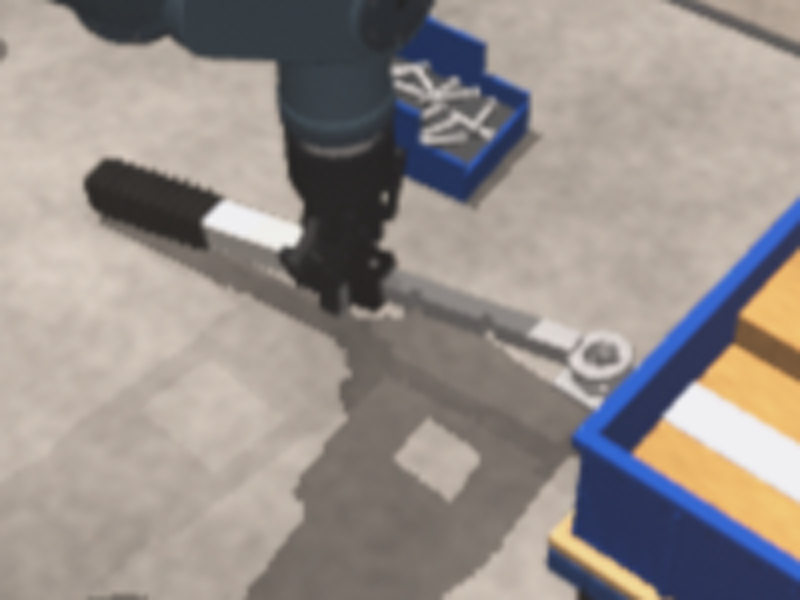

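A 62 N reaction shows the rod is at its end stop. I'll relax and open so the button can spring out.

>>> drive_tool:
  deltas:
    - [[0,0,0],0]

```text
time_s: 13.0
eef_pos: [0.5817, -0.014, 0.0451]
eef_rot: [0.024, 0.695, 0.719, -0.008]
wrist_force: [0.2, 0.2, -5.1]
opening: 0.392
```

>>> drive_tool:
  deltas:
    - [[0,0,0],0]
    - [[0,0,0],0]
    - [[0,0,0],0]
    - [[0,0,0],0]
    - [[0,0,0],0]
  gripper: 1.0

```text
time_s: 13.5
eef_pos: [0.5839, -0.012, 0.047]
eef_rot: [0.025, 0.694, 0.72, -0.007]
wrist_force: [-0.5, 0.4, -0.2]
opening: 0.999
```

```bash
python3 - <<'E'
from h import *
o=get_obs(); print(o["eef_pos"],o["eef_rot"],o["wrist_force"])
crop("scene",190,170,160,120,5,"s13.png");crop("wrist",0,0,640,480,1,"w13.png")
E
```

```text
[ 0.58390698 -0.01202387  0.04702018] [ 0.02508395  0.69361113  0.71988293 -0.00655471] [-0.5041775   0.35414719 -0.16298758]
```

View pics/s13.png

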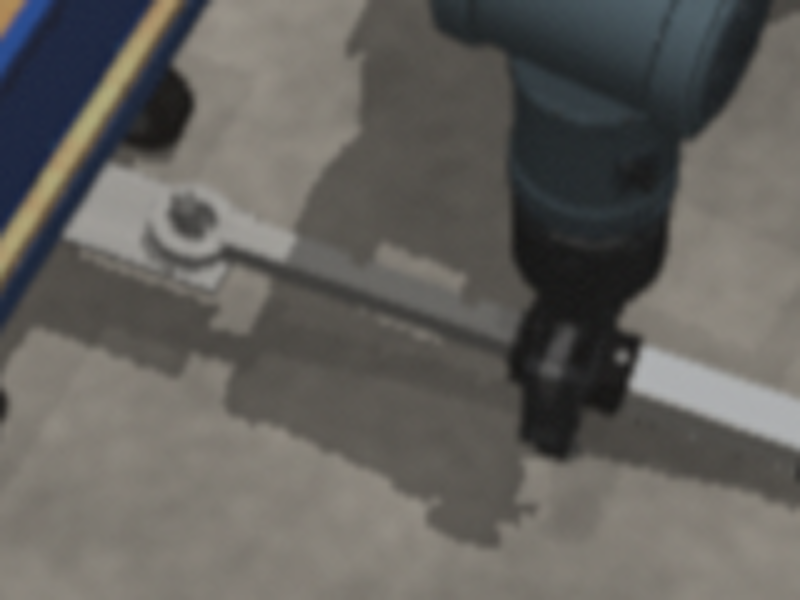

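View pics/w13.png

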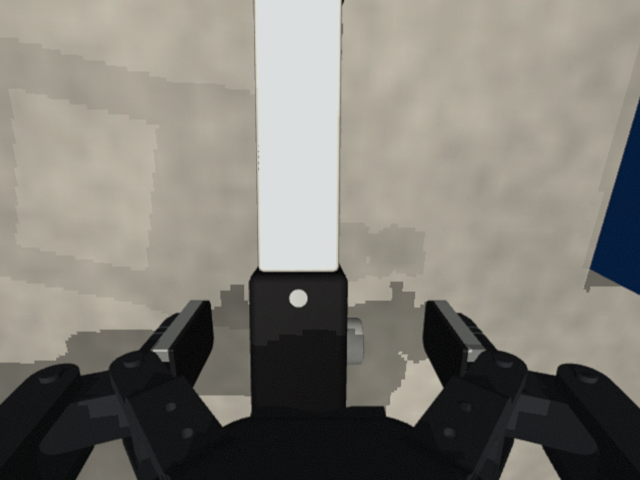

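The button stands proud again at (355,340). I'll move back along the bar to the rubber grip.

>>> drive_tool:
  deltas:
    - [[-0.003,0.03,0],0]
    - [[-0.002,0.04,0],0]
    - [[-0.002,0.04,0],0]
    - [[0,0.035,0],0]
    - [[0,0.02,0],0]
    - [[0,0,0],0]
    - [[0,0,0],0]

```text
time_s: 14.3
eef_pos: [0.5767, 0.1589, 0.0476]
eef_rot: [0.026, 0.694, 0.72, -0.006]
wrist_force: [-0.8, -0.0, 0.1]
opening: 1.001
```

```bash
python3 - <<'E'
from h import *
o=get_obs(); print(o["eef_pos"],o["eef_rot"],o["wrist_force"])
c=crop("scene",190,170,200,150,4,"s14.png");crop("wrist",0,0,640,480,1,"w14.png");crop("side",200,180,240,180,3,"d14.png")
E
```

```text
[0.57667308 0.1588603  0.04760632] [ 0.02595359  0.69380638  0.71966977 -0.00587745] [-0.77680876 -0.02384103  0.12298969]
```

View pics/s14.png

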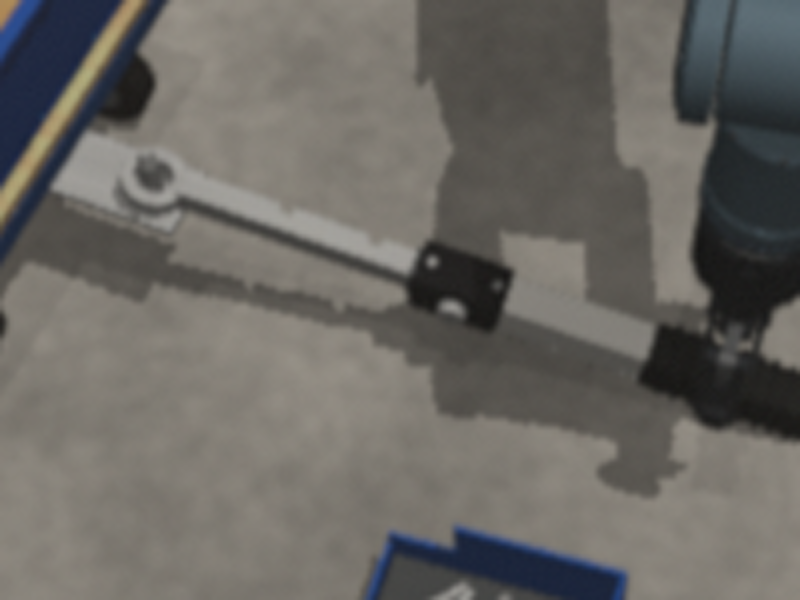

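View pics/w14.png

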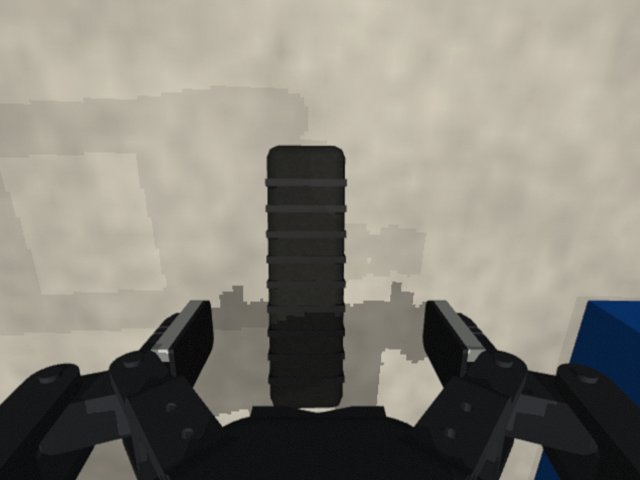

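View pics/d14.png

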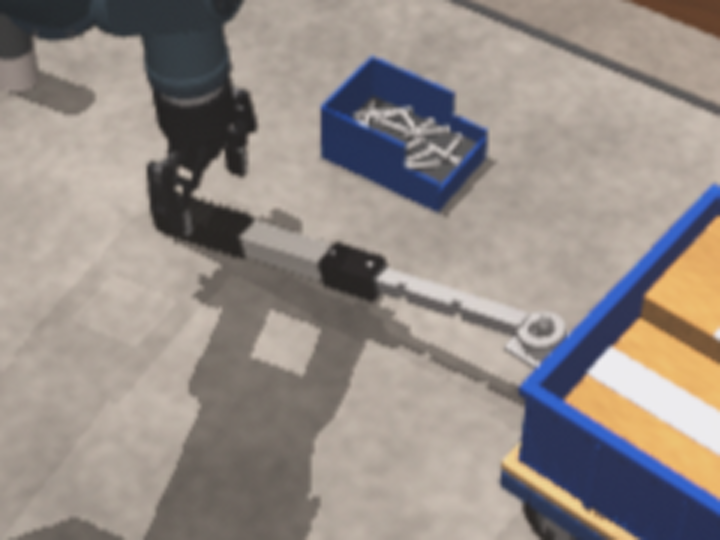

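>>> drive_tool:
  deltas:
    - [[-0.004,0.008,-0.012],0]
    - [[0,0.006,-0.012],0]
    - [[0,0,-0.008],0]
    - [[0,0,0],0]
    - [[0,0,0],0]

```text
time_s: 14.95
eef_pos: [0.5719, 0.1698, 0.0115]
eef_rot: [0.025, 0.696, 0.717, -0.007]
wrist_force: [0.6, -0.3, 1.0]
opening: 1.001
```

>>> drive_tool:
  deltas:
    - [[0,0,0],0]
    - [[0,0,0],0]
    - [[0,0,0],0]
    - [[0,0,0],0]
    - [[0,0,0],0]
    - [[0,0,0],0]
  gripper: 0

```text
time_s: 15.55
eef_pos: [0.5727, 0.1697, 0.0123]
eef_rot: [0.026, 0.696, 0.717, -0.006]
wrist_force: [-0.2, 0.1, -1.8]
opening: 0.39
```

>>> drive_tool:
  deltas:
    - [[0,0,0.006],0]
    - [[0,0,0.008],0]
    - [[0,0,0.008],0]
    - [[0,0,0.006],0]
    - [[0,0,0],0]
    - [[0,0,0],0]

```text
time_s: 16.15
eef_pos: [0.571, 0.1704, 0.0418]
eef_rot: [0.024, 0.697, 0.717, -0.007]
wrist_force: [-0.1, 0.5, -4.9]
opening: 0.389
```

```bash
python3 - <<'E'
from h import *
o=get_obs(); print(o["eef_pos"],o["eef_rot"],o["wrist_force"],o["torque"])
crop("scene",190,170,200,150,4,"s15.png");crop("wrist",0,0,640,480,1,"w15.png");crop("side",230,210,180,135,4,"d15.png")
E
```

```text
[0.57103637 0.17041389 0.04178089] [ 0.02404949  0.69670653  0.71692257 -0.00660748] [-0.07006512  0.48228823 -4.87541094] [ 0.61500572  0.05866793 -0.08099548]
```

View pics/s15.png

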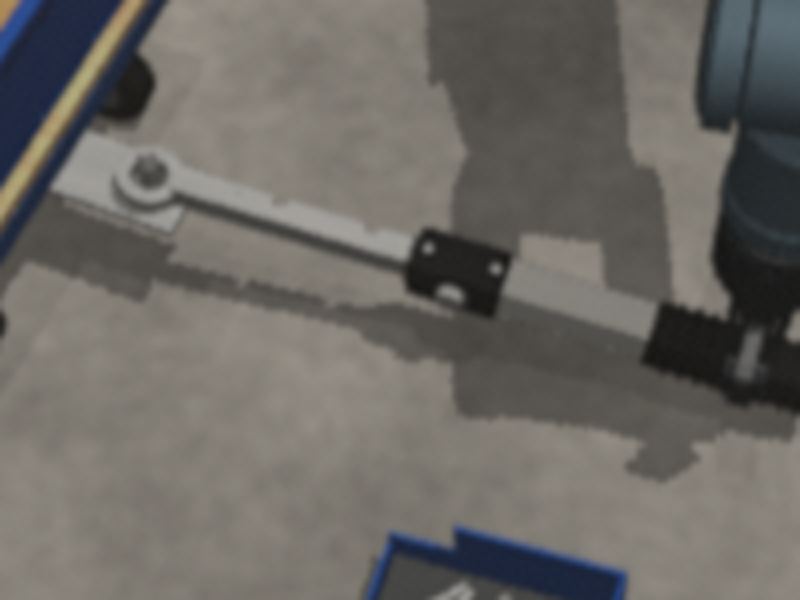

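View pics/d15.png

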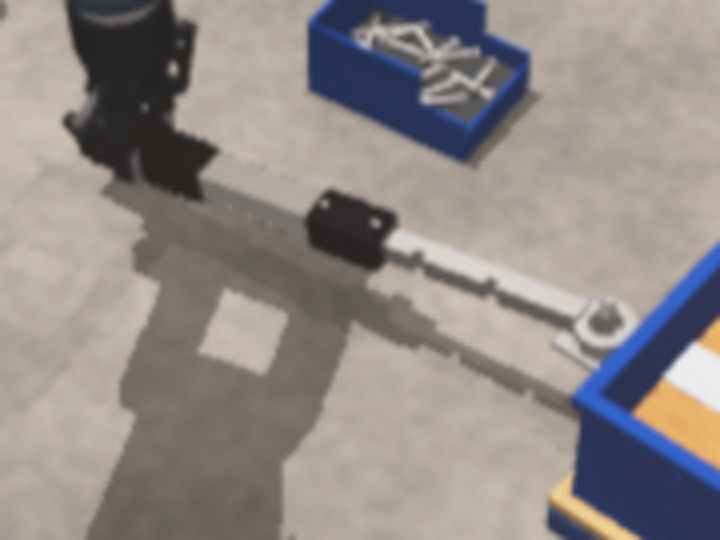

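View pics/w15.png

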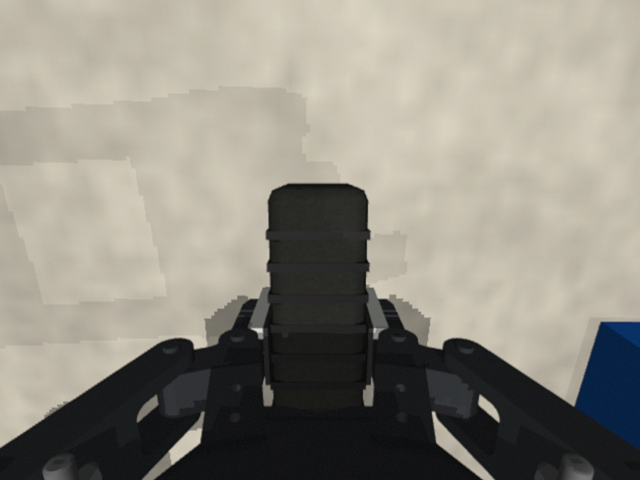

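The bar is off the floor and the eye is on the pin at (150,178) in the scene crop. The wrist carries almost the whole weight, so I'll check the eye's height above the tongue.

```bash
python3 - <<'E'
from h import *
c=crop("scene",200,180,66,50,12,"s16.png");d=crop("side",345,260,66,50,12,"d16.png")
for z in (.1,.11): print(z,[(proj(c,(.5825+.0,y,z))-[200,180])*12 for y in(-.2205,-.2155)],[(proj(d,(.5825,y,z))-[345,260])*12 for y in (-.2205,-.2155)])
E
```

```text
0.1 [array([331.90557464, 430.82795063]), array([353.863353  , 436.57167792])] [array([428.81631108, 390.92049674]), array([409.56659127, 381.14762198])]
0.11 [array([325.75000766, 403.64313878]), array([347.83052671, 409.40543215])] [array([432.6716012 , 362.85461563]), array([413.32116697, 353.07055526])]
```

View pics/s16.png

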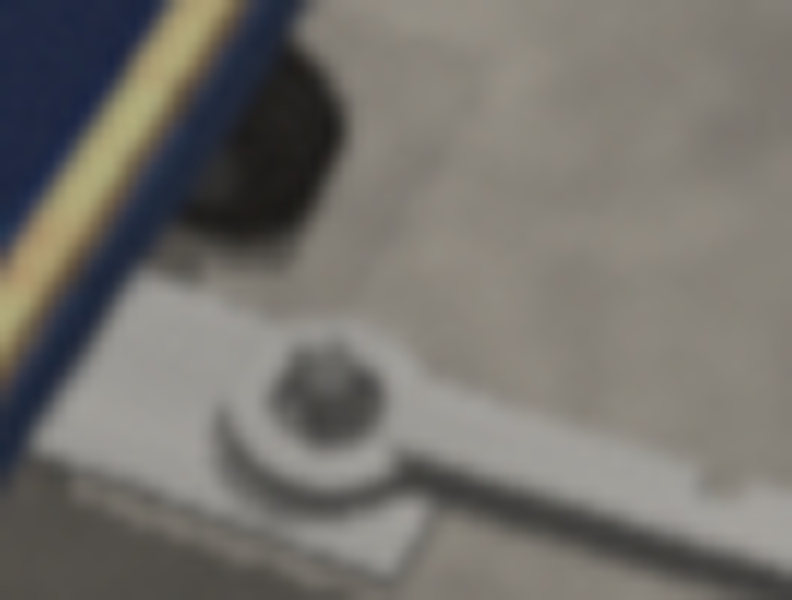

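View pics/d16.png

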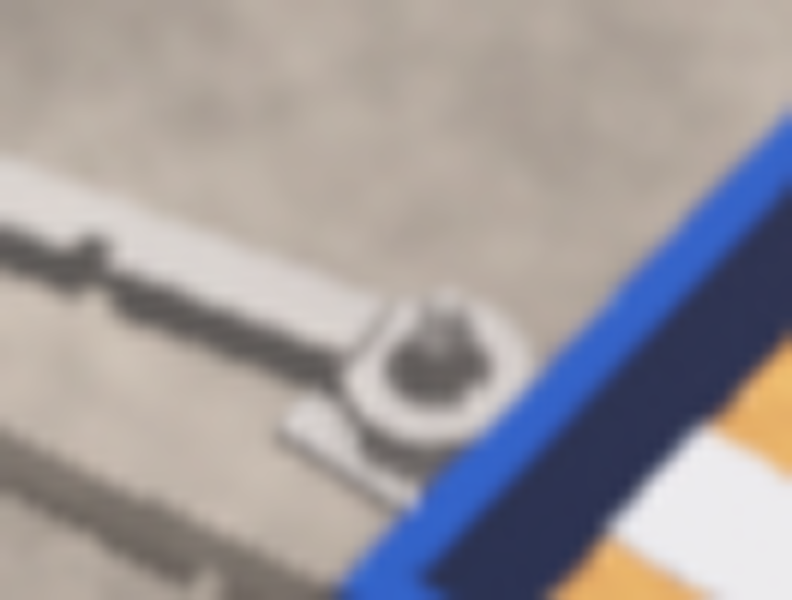

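The eye's bore rim sits about 11 mm higher than at rest: (328,395) against about (336,426). Pad friction is holding the bar out stiffly. The eye centre is then about 16 mm above the tongue, which is too close to the 20 mm limit, so I'll lower the grip until the eye rests.

>>> drive_tool:
  deltas:
    - [[0,0,-0.005],0]
    - [[0,0,-0.004],0]
    - [[0,0,-0.003],0]
    - [[0,0,0],0]
    - [[0,0,0],0]

```text
time_s: 16.9
eef_pos: [0.5714, 0.1691, 0.0284]
eef_rot: [0.025, 0.696, 0.718, -0.008]
wrist_force: [-0.6, 0.2, -1.5]
opening: 0.389
```

```bash
python3 - <<'E'
from h import *
o=get_obs(); print(o["eef_pos"],o["wrist_force"],o["torque"])
c=crop("scene",200,180,66,50,12,"s17.png");d=crop("side",230,210,180,135,4,"d17.png")
E
```

```text
[0.57140787 0.16905837 0.0284269 ] [-0.62369276  0.2265114  -1.4505881 ] [-0.48082071  0.06312736 -0.12656916]
```

View pics/s17.png

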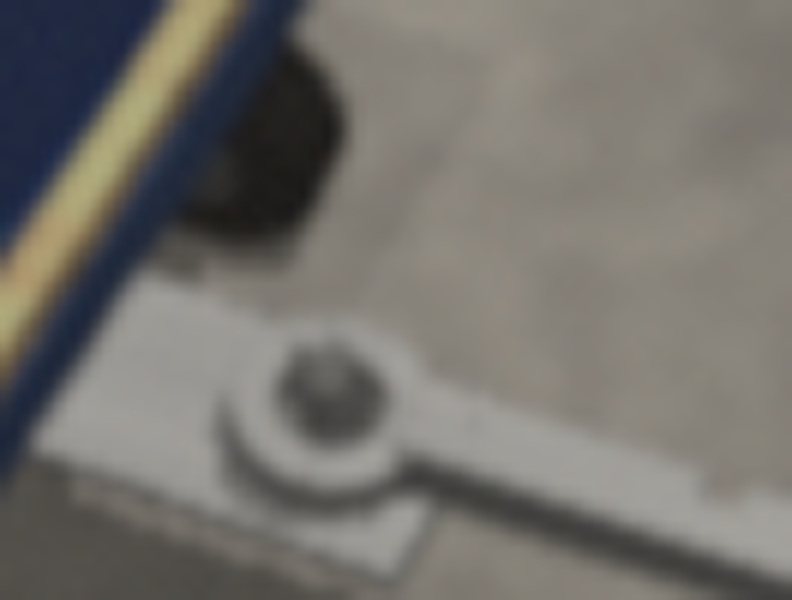

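View pics/d17.png

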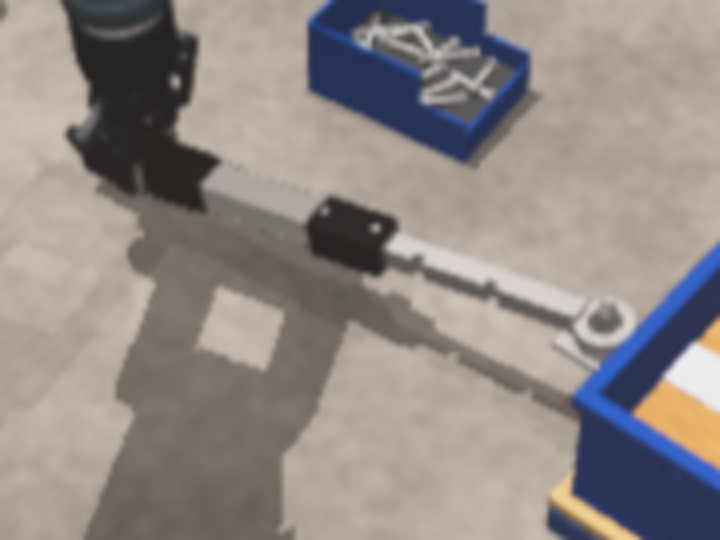

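Lowering 13 mm hardly moved the eye, which is now at (330,400). The torque about x changed sign, so the eye does rest on the tongue and carries load. I'll raise it a few mm for grip-height margin and settle.

>>> drive_tool:
  deltas:
    - [[0,0,0.004],0]
    - [[0,0,0],0]
    - [[0,0,0],0]
    - [[0,0,0],0]

```text
time_s: 17.4
eef_pos: [0.5712, 0.1696, 0.0327]
eef_rot: [0.025, 0.696, 0.717, -0.007]
wrist_force: [0.3, -0.5, -4.1]
opening: 0.392
```

```bash
python3 - <<'E'
from h import *
o=get_obs(); print(o["time_s"],o["eef_pos"],o["wrist_force"],o["torque"],o["opening"])
c=crop("scene",200,180,66,50,12,"s18.png");d=crop("side",200,180,240,180,3,"d18.png")
crop("scene",260,200,140,105,5,"s18b.png")
print(get_obs()["eef_pos"],get_obs()["dq"])
E
```

```text
17.4 [0.57118644 0.16960374 0.03273254] [ 0.31301313 -0.52243646 -4.08714869] [0.24105442 0.06787809 0.01039083] 0.3916616966376404
[0.57113155 0.16960252 0.03262903] [-0.00019748  0.00086781  0.00023179 -0.00176404  0.00184831  0.00069801]
```

View pics/s18.png

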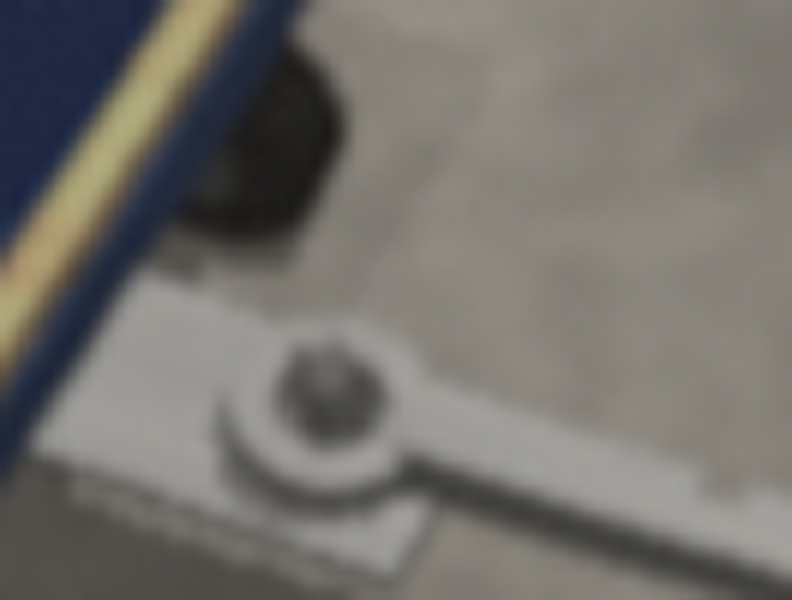

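View pics/s18b.png

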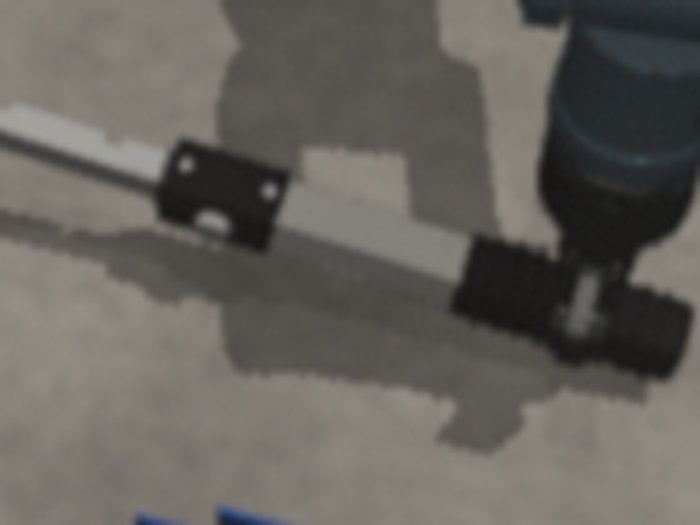

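View pics/d18.png

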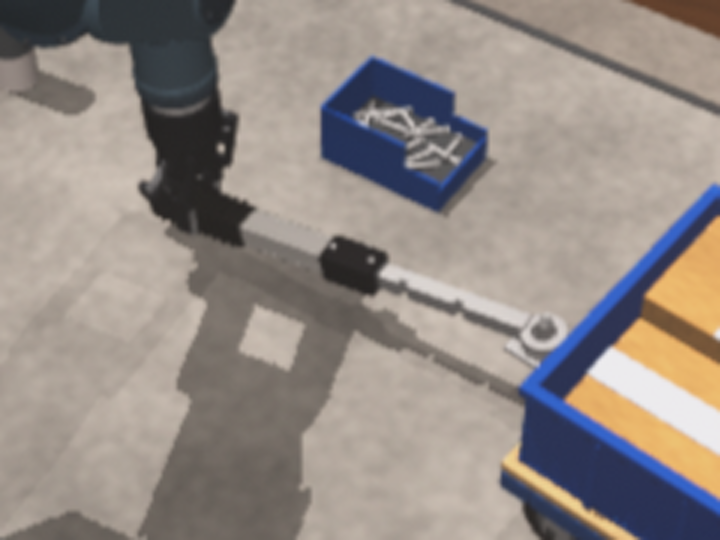

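```bash
python3 - <<'E'
from h import *
c=camera("scene")
e=topt(c,227.4,213.2,.105); print(e)
f=topt(c,260+169/5,200+148/5,.09); print(f) # collar top front edge far corner..
b=topt(c,260+212/5,200+220/5,.072); print(b,np.linalg.norm(b-e))
o=get_obs(); print(o["eef_pos"], o["wrist_force"])
from bench import hand_in
if np.linalg.norm(b-e)>.195: print(hand_in())
E
```

```text
[ 0.57796232 -0.22232929  0.105     ]
[ 0.56605338 -0.04889463  0.09      ]
[ 0.58985216 -0.01869982  0.072     ] 0.20662848393753416
[0.5711403  0.16961612 0.0326374 ] [-0.05322149 -0.31075507 -3.6131378 ]
the job is handed in; nothing more can be done
None
```

The dolly is ready to tow and I handed the job in at about 17.5 s of the 51 s allowed; no verdict was reported.

I laid the closed bar's eye down over the hitch pin and let its rear rest on the floor. Then I squeezed the collar at the button and pulled the bar out until it hit the end of its travel, with about 62 N of reaction. I let the button go and took hold of the rubber grip to lift it.

**Last checks:**
- **Rod:** The eye-to-button distance measured 206.6 mm, against 205 mm expected at the second stop.
- **Button:** It stands out from the collar in the pictures.
- **Eye:** It is on the pin and looks flat on the tongue. The change of wrist moment when I lowered the grip also showed the tongue carrying load.
- **Grip:** The middle of the rubber grip is about 48 mm up by estimate. The bar is clear of the floor, and the arm was still.
- **Stock around:** In the last side picture the parts bin looked unmoved. I did not check the tape roll and cartridge again, but nothing came near them.

**One disagreement:** after the first lift, a rough picture comparison suggested the eye was about 16 mm above the tongue. Lowering the grip 13 mm barely moved it, so I judged that reading wrong and raised the bar 4 mm before handing in.

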